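# Pin the vacuum socket and lock its suction-cup post

## Task

Before the vacuum fixture is used, take the mallet and drive the socket's raised pin down until its head is home on the foot, then put the mallet back down on the bench, clear of the fixture. Then fit the parked suction-cup post: push it into the socket against the spring, give it a quarter turn clockwise to the stop, and finish while still gripping it there, seated, so that I can do up the lock screw. Drive the pin only with the mallet, and leave the cone, the screwdriver and the parts tray where they are.

Things in the scene. Friction and masses are not known exactly. Their poses are not given: they have to be found in the camera images.
- fixture: Fixed vacuum fixture: silver sub-plate 150 x 250 x 12 mm (x, y, z) on the bench; on it a foot 60 x 176 mm, top 24 mm above the bench, and on that the dark steel bayonet socket, 60 x 60 mm, top 48 mm above the bench. Origin: on the socket's axis at bench height; z up, y along the foot. Each end of the foot has a pin, 66 mm from the axis: at -y one already home, at +y the raised one.
- socket_face (a point): Centre of the opening in the socket's top face; axes as fixture. The opening: a 20 x 20 mm square hole crossed by a slot 39 mm long (along x), 10 mm wide, in a keeper 8 mm thick. The post's cross-pin goes in along x; fully pressed down it turns clockwise seen from above (+x end to -y) 90 degrees to a stop (up to 8 degrees of play); anticlockwise is blocked.
- valve (a joint): Sprung valve plunger in the socket, its top 9 mm below the face; value = m pressed: 0 empty, 0.009 with the post fully down, 0.0055 when the turned post, not pressed, has sprung up 3.5 mm into the notches under the keeper. Force 5.4 N at first touch, plus 0.9 N per mm (13.5 N fully down).
- pin (a joint): How far the raised slotted spring pin has been driven, m: 0 to 0.003 at the start, 0.012 when its head is home on the foot. Held by friction of about 12 N wherever it is; it does not come back up by itself.
- pin_head (a point): Centre of the top of the raised pin's head, a steel disc 16 mm in diameter and 6 mm thick on an 8 mm shaft, on the +y end of the fixture's foot. It stands 42 mm above the bench at joint value 0 and 30 mm when home.
- mallet: Loose soft-face mallet, 0.33 kg, standing on its lower face. Origin: centre of that (striking) face; z up along the head, 36 mm in diameter, 84 mm tall. Wooden handle along -x, 24 mm wide (y), 26 mm high, its axis 42 mm above the lower face, its end 215 mm from the head's axis. Grip it about 50 mm from the head's axis (x = -0.05, z = 0.042), fingers closing along y.
- mallet_rest: Fixed white printed cradle, 50 x 70 x 45 mm, under the far end of the mallet's handle; origin at bench height, 160 mm from the head's axis along the mallet's -x, same axes. Its groove, open at the top, is 32 mm wide and its floor 29 mm high.
- post: Loose aluminium suction-cup post, 0.16 kg, upright. Origin: centre of the underside of its round flange (50 mm wide, 6 mm thick); z up. Above: body 34 mm (x) by 28 mm (y) up to z = 60 mm, black rubber cup 27 mm wide up to z = 77 mm. Grip the 28 mm flats at about z = 40 mm, fingers closing along y. Same after half a turn. Seated: flange 0 to 3.5 mm above the socket, x along the fixture's y.
- cross_pin (a point): Middle of the cross-pin of the post's bayonet foot: the pin, 6 mm thick, 34 mm long, lies along the post's x, 12.5 mm below the flange's underside. The foot's shaft is 16 mm in diameter and ends, tapered, 18 mm below the flange.
- park: Fixed white printed sleeve in which the post is parked: 60 mm outside, 41 mm bore, 26 mm high; the post's flange rests on its rim. Origin: centre of its underside.
- cone: Bystander: grey printed cone, 72 mm base, 105 mm high. Origin: centre of its base.
- screwdriver: Bystander: screwdriver with a black handle, lying on the bench.
- parts_tray: Bystander: grey tray with screws, 100 x 130 x 35 mm. Origin: centre of its underside.
Not all that is in view belongs to the job. What is meant by the mallet is not black, and is the larger of those in its own colour. Leave any blue look-alike of the post alone.

How it is judged:
By the outcome, as a careful person would: the job done as asked, in the order asked, and still so for the second after the job is handed in, while the arm keeps its last pose, push and grip.
It also fails if it takes over 64 s, if anything falls off the work surface, if the arm or the gripper's body presses on something with over 40 N, if the wrist force passes 120 N, or if a joint passes its speed limit or range.

## Robot

A 7-joint arm with a two-finger parallel gripper is mounted at the origin on the work surface. World frame = base frame: x ahead of the robot, y to its left, z up, the work surface at z = 0. Lengths are in mm, angles in degrees, forces in N, time in s.
With the tool pointing down it reaches from about 375 to 925 mm from the base axis. Payload 3.1 kg.
Tool frame: the origin (TCP) lies between the finger pads; the fingertips stand ahead of it and the grasp point (between the pads) lies 5 mm behind it (env.tcp_to_tips is the z of the fingertips in the tool frame, in mm); z points along the fingers, y is the direction in which the jaws open and shut (so a half turn about z gives the same grasp; the last joint's range is limited). The gripper opens to 85 mm and grips with 20 to 120 N. Pads are 22 mm wide; open, the fingers measure 114 mm over their backs; the gripper's body (76 mm by 85 mm) begins 54 mm behind the grasp point. The pads swing forward as they close: fully open they stand 13 mm farther back than shut.
Start: joints at [-5.604, 21.939, 2.515, 91.553, -1.026, 66.532, -2.859], TCP at [650.002, 0.022, 245.269] pointing down, gripper open.
Joint ranges: [-149.38, 149.38], [-23.57, 123.04], [-84.95, 90], [0, 143.3], [-89.99, 269.99], [3.08, 112.72], [-163.45, 163.45]. Speed limits (degrees/s): [159.86, 159.86, 180, 180, 180, 180, 180].

## Interface

Orientations are given as [roll, pitch, yaw] about the fixed x, y, z axes, in that order (R = Rz(yaw) Ry(pitch) Rx(roll)).
In Python, from rig import sense, optics, ticket, env gives the robot as it stands.
- The arm moves only by the tool servo_tool, never from a script. Its argument "motion" is a list of rows, each an object of numbers: "gripper": the finger opening in m, from 0 to 0.0854; "tx", "ty", "tz": the shift along the tool's x, y, z in m; "spin": the turn about the tool's z in rad. In form: [{"gripper": .., "tx": .., "ty": .., "tz": .., "spin": ..}, ...]. A call has 1 to 5 rows; each row shifts and turns the pose as measured when the row begins, along the tool's axes as they then stand; what a row does not reach is not made up. A row lasts 1/12 s, in which the tool goes at most 41.7 mm and 7.16 degrees, less where a joint would pass 70% of its speed; a pose out of reach is approached as far as the arm can. A call with a gripper value outside its range is refused whole. The fingers move at their own pace and stop on an object; "squeeze" is the grip in N (left out, the last holds). Time passes only in rows, so rows that do not move let the fingers close. It gives the time, the measured TCP pose, the force and the opening at its end, in the units of the state.
- sense(): the state, without advancing time (a new reading comes with each control period).
- optics.camera(name): name is "scene" or "side" or "wrist"; returns a dict with "pixels" (420x560x3 uint8, blue, green, red), "vfov" (degrees; the focal length in pixels is half the picture's height over the tangent of half this angle, whatever the lens; pixels are square), "cx", "cy" (the principal point, pixels), "eye" and "rotation" of the camera in the world. Camera axes: x right, y down, z forward; pixel columns grow to the right and rows downward; lengths in mm; the calibration is good to about 2 mm. The wrist camera is an equidistant fisheye: a pixel r from the principal point sees the ray r / f radians off the axis. A picture is of the moment at which its call begins. There is no depth.
- ticket.hand_in(): hands the job in, once; it reports no verdict.
The state is a dict: "t": time; "joints": joint angles; "qvel": joint speeds; "joint_torque": joint torques, N m; "tcp_pos": TCP position; "tcp_rot": TCP orientation; "force": force on the tool from outside, world axes, zero at the start; "torque": the same for the moment, N m; "opening": finger opening in mm.
Only numpy, scipy, OpenCV 4.12 (cv2) and the standard library are available. Lean on these libraries where they do the work, as an engineer would, in place of code of your own. Each camera call takes 0.05 s, during which the arm holds its last target.

## Working session

There is one attempt and no reset: what is moved stays moved. The work goes in short steps, Python scripts to look and compute and a tool call to move; the robot and the scene stay as the last step left them, time stands still between calls to the robot, and variables do not carry over. Pictures are saved under pics/ and viewed, and the job is handed in when it is done.

Besides the shell and the picture viewer there is one more tool, called after "Call:" as name(argument=value, ...), one argument or row to a line, values as JSON. servo_tool: Moves the arm, as the interface text tells. Its arguments: {"type":"object","properties":{"motion":{"type":"array"},"squeeze":{"type":"number"}},"required":["motion"]}

```bash
ls; mkdir -p pics; cat > h.py <<'E'
import numpy as np, cv2
from rig import sense, optics, ticket, env
def snap(n,fn):
    c=optics.camera(n); np.savez('pics/%s.npz'%fn,**{k:np.array(v) for k,v in c.items()}); cv2.imwrite('pics/%s.png'%fn,c['pixels']); return c
def load(fn):
    z=np.load('pics/%s.npz'%fn); return {k:z[k] for k in z.files}
def ray(c,u,v,fish=False):
    h=c['pixels'].shape[0]; f=h/2/np.tan(np.radians(float(c['vfov'])/2))
    x=(u-float(c['cx']));y=(v-float(c['cy']))
    if fish:
        r=np.hypot(x,y);th=r/f;s=np.sin(th)/max(r,1e-9);d=np.array([x*s,y*s,np.cos(th)])
    else: d=np.array([x/f,y/f,1.])
    d=np.array(c['rotation']).reshape(3,3)@d
    return np.array(c['eye'],float),d/np.linalg.norm(d)
def onz(c,u,v,z,fish=False):
    e,d=ray(c,u,v,fish); return e+d*(z-e[2])/d[2]
def proj(c,p,fish=False):
    h=c['pixels'].shape[0]; f=h/2/np.tan(np.radians(float(c['vfov'])/2))
    q=np.array(c['rotation']).reshape(3,3).T@(np.array(p,float)-c['eye'])
    if fish:
        r=np.hypot(q[0],q[1]);th=np.arctan2(r,q[2]);return np.array([c['cx']+f*th*q[0]/r,c['cy']+f*th*q[1]/r])
    return np.array([c['cx']+f*q[0]/q[2],c['cy']+f*q[1]/q[2]])
E
python3 - <<'E'
from h import *
for n in ['scene','side','wrist']:
    c=snap(n,n+'0'); print(n,c['vfov'],c['cx'],c['cy'],c['eye'],np.round(c['rotation'],3).tolist())
print(sense(),env.tcp_to_tips)
E
```

```text
pics
scene 45.29917925619271 268.7853983405068 212.23573549868243 [1352.64051869 -529.08898614 1014.73513192] [-133.762, -0.09, 50.06]
side 57.38717852357848 278.1926314346079 206.86704247065904 [ 115.26903314 -575.80329863  784.09453118] [-130.681, -0.905, -35.001]
wrist 65.70646984690485 282.7088259009162 210.65035836662568 [649.24310821  81.43942596 372.79252694] [161.236, 0.145, 0.001]
{'t': 0.15, 'joints': array([-5.60436512, 21.98293122,  2.51146215, 91.62780785, -1.02517464,
       66.53199654, -2.8587532 ]), 'qvel': array([ 0.0308674 , -0.15530258,  0.03803422, -0.27156927, -0.12445258,
        0.02412409, -0.05773344]), 'joint_torque': array([ 2.19941270e-03, -4.34053266e+01,  1.02680024e+00, -2.49981201e+01,
        1.06983635e-02,  7.30535554e-03,  3.91670756e-05]), 'tcp_pos': array([6.49290585e+02, 1.83676549e-02, 2.44160874e+02]), 'tcp_rot': array([-1.79879904e+02,  6.34742442e-03,  9.00062698e+01]), 'force': array([0.11600342, 0.28364462, 0.24273902]), 'torque': array([0.02128341, 0.00339701, 0.03780058]), 'opening': 84.97281462530444} 14.0
```

```bash
python3 - <<'E'
s=open('h.py').read()
s=s.replace("np.array(c['rotation']).reshape(3,3)","rot(c['rotation'])")
s=s.replace("def snap","from scipy.spatial.transform import Rotation as Ro\ndef rot(e): return Ro.from_euler('xyz',np.array(e,float),degrees=True).as_matrix()\ndef snap",1)
open('h.py','w').write(s)
E
python3 -c "
from h import *
for n in ['scene','side']:print(proj(load(n+'0'),[650,0,0]))
print(proj(load('wrist0'),[650,0,0],True))"
```

```text
[251.07353932 259.40810551]
[311.37589974 237.64831112]
[284.15967264 174.09360744]
```

View pics/scene0.png

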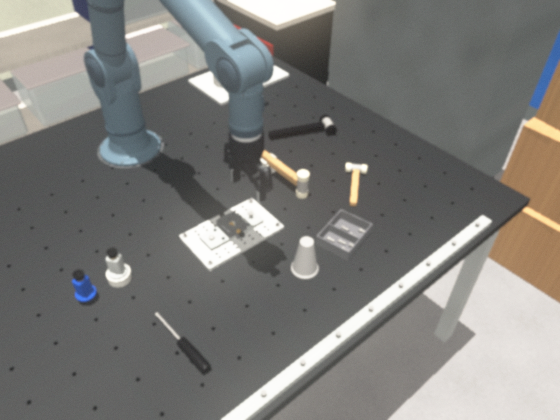

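View pics/side0.png

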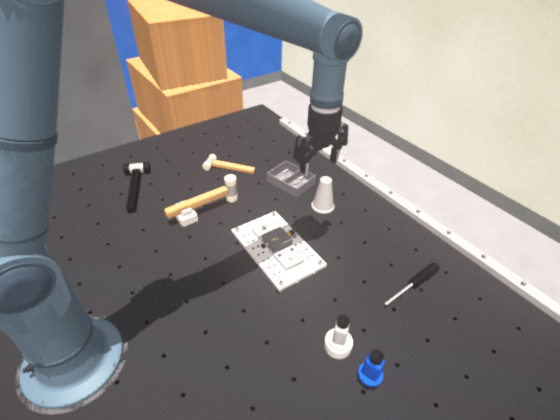

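View pics/wrist0.png

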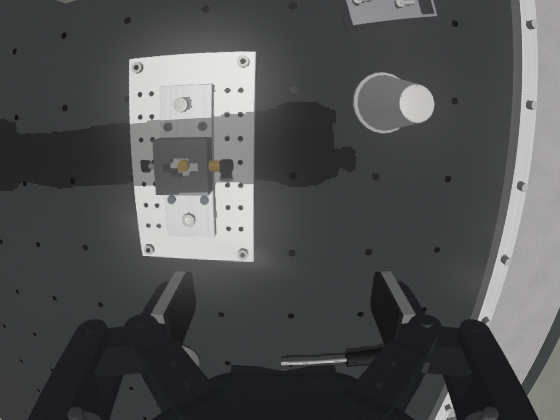

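```bash
python3 - <<'E'
from h import *
a=load('wrist0')['pixels'][40:270,120:265]; cv2.imwrite('pics/w0c.png',cv2.resize(a,None,fx=2.6,fy=2.6,interpolation=cv2.INTER_CUBIC))
a=load('scene0')['pixels'][100:215,225:385]; b=load('side0')['pixels'][145:235,150:265];cc=load('side0')['pixels'][300:390,320:435];d=load('scene0')['pixels'][235:310,65:145]
r=lambda i:cv2.resize(i,(400,300),interpolation=cv2.INTER_CUBIC)
cv2.imwrite('pics/c1.png',np.vstack([np.hstack([r(a),r(b)]),np.hstack([r(d),r(cc)])]))
E
```

```text
(no output)
```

View pics/w0c.png

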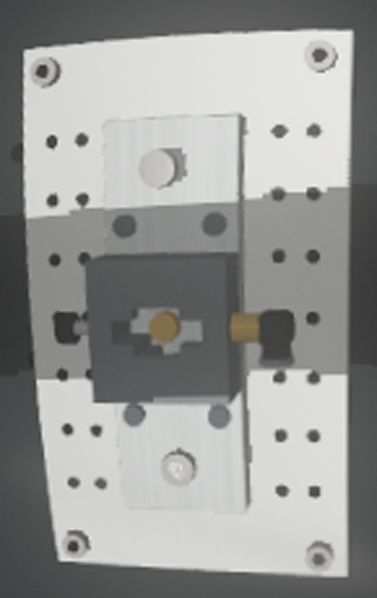

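View pics/c1.png

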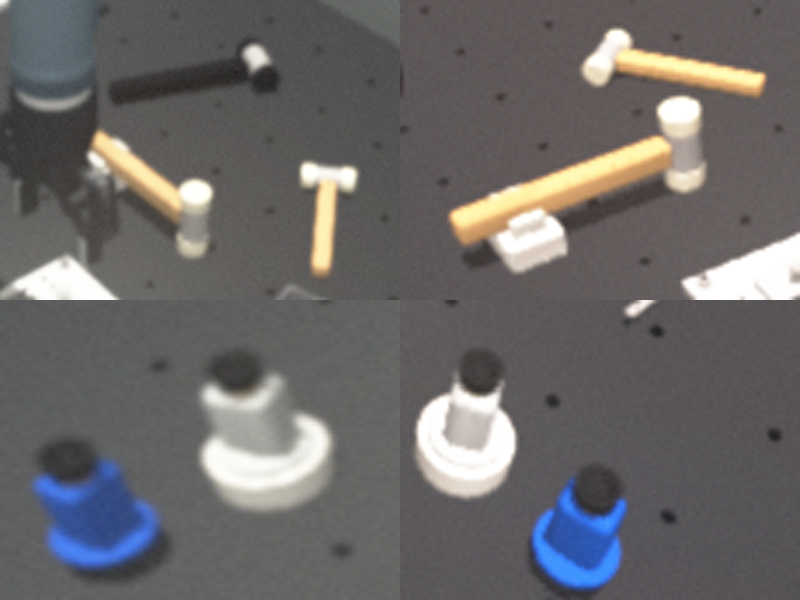

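```bash
python3 - <<'E'
from h import *
c=load('wrist0')
def w(x,y,z): 
    p=onz(c,x/2.6+120-.3,y/2.6+40-.3,z,True); return p[:2]
P=[w(*q,12) for q in [(23,50),(352,30),(347,577),(58,560)]]
print('plate',np.round(P,1).tolist(),np.mean(P,0).round(1))
S=[w(*q,48) for q in [(89,258),(239,253),(228,402),(93,401)]]
print('sock',np.round(S,1).tolist(),np.mean(S,0).round(1))
print('plunger',w(164,327,39),'pinR', w(159,168,42),w(159,168,39),'pinL',w(178,467,30))
s=load('scene0');d=load('side0')
def hsv(i): return cv2.cvtColor(i['pixels'],cv2.COLOR_BGR2HSV)
# mallet handle mask
for n,i,roi in (('scene',s,(255,145,305,192)),('side',d,(160,180,232,220))):
    H=hsv(i); m=((H[...,0]>8)&(H[...,0]<25)&(H[...,1]>80)&(H[...,2]>110)).astype(np.uint8)
    k,l,st,ce=cv2.connectedComponentsWithStats(m)
    for j in range(1,k):
        if 80<st[j,4]<3000:
            pts=cv2.findNonZero((l==j).astype(np.uint8)); print(n,st[j],ce[j].round(1),cv2.minAreaRect(pts))
E
```

```text
plate [[468.6, 145.5], [618.4, 141.1], [611.3, -108.6], [461.6, -103.6]] [540.   18.6]
sock [[513.2, 50.5], [576.5, 49.7], [568.8, -10.7], [509.2, -9.7]] [541.9  19.9]
plunger [540.94477701  19.25415759] pinR [543.28547982  84.8699521 ] [542.32453646  84.90106398] pinL [538.9143222  -45.70960326]
scene [261 150  36  35 332] [279.9 167.7] ((279.23785400390625, 166.6729736328125), (45.87739944458008, 10.95469856262207), 36.02737045288086)
scene [349 170  11  36 173] [353.9 188.6] ((354.0028076171875, 187.71763610839844), (8.186497688293457, 35.1283073425293), 4.969740867614746)
side [212 160  43  14 240] [233.1 166.9] ((233.04800415039062, 166.23599243164062), (42.93251419067383, 7.960402965545654), 10.304845809936523)
side [164 186  64  33 502] [196.5 202. ] ((196.10330200195312, 201.26394653320312), (11.7417573928833, 67.21143341064453), 68.62937927246094)
```

```bash
cat >> h.py <<'E'
def tri(r1,r2):
    A=0;b=0
    for e,d in (r1,r2):
        M=np.eye(3)-np.outer(d,d);A=A+M;b=b+M@e
    p=np.linalg.solve(A,b); return p,[np.linalg.norm((np.eye(3)-np.outer(d,d))@(p-e)) for e,d in (r1,r2)]
E
python3 - <<'E'
from h import *
s=load('scene0');d=load('side0')
def cr(x,y,x0,y0,sx,sy): return x0+x/sx-.4,y0+y/sy-.4
A=lambda x,y:cr(x,y,225,100,2.5,2.609)
B=lambda x,y:cr(x-400,y,150,145,3.478,3.333)
D=lambda x,y:cr(x,y-300,65,235,5,4)
C=lambda x,y:cr(x-400,y-300,320,300,3.478,3.333)
for n,a,b,z in (('headtop',A(196,192),B(681,113),84),('endtop',A(98,135),B(452,215),55),('cuptop',D(238,366),C(481,368),103),):
    print(n,tri(ray(s,*a),ray(d,*b)),onz(s,*a,z),onz(d,*b,z))
E
```

```text
headtop (array([546.93161668, 276.78730461,  83.96480235]), [np.float64(0.8379054691154836), np.float64(0.8379054691154838)]) [546.30538124 277.84565608  84.        ] [546.6702222  275.44466409  84.        ]
endtop (array([339.72091863, 302.20621321,  36.86045631]), [np.float64(4.054978462517895), np.float64(4.054978462517811)]) [362.1829872  281.69629082  55.        ] [334.47828356 286.93144137  55.        ]
cuptop (array([ 485.22437465, -295.53403989,  103.21195111]), [np.float64(0.08477220787459773), np.float64(0.08477220787458144)]) [ 484.98755178 -295.39297031  103.        ] [ 485.3324481 -295.5379467  103.       ]
```

Call:
servo_tool(
  motion=[
    {"gripper": 0.085,"tx": 0.035,"ty": -0.019,"tz": 0,"spin": 0},
    {"gripper": 0.085,"tx": 0.035,"ty": -0.019,"tz": 0,"spin": 0},
    {"gripper": 0.085,"tx": 0.035,"ty": -0.019,"tz": 0,"spin": 0},
    {"gripper": 0.085,"tx": 0.035,"ty": -0.019,"tz": 0,"spin": 0},
    {"gripper": 0.085,"tx": 0.035,"ty": -0.019,"tz": 0,"spin": 0},
  ],
)

```text
t: 0.57
tcp_pos: [557.0, 163.5, 240.4]
tcp_rot: [-179.9, 0.6, 88.4]
force: [0.7, -0.2, 0.2]
opening: 85.0
```

Call:
servo_tool(
  motion=[
    {"gripper": 0.085,"tx": 0.035,"ty": -0.019,"tz": 0,"spin": 0},
    {"gripper": 0.085,"tx": 0.035,"ty": -0.019,"tz": 0,"spin": 0},
    {"gripper": 0.085,"tx": 0.0,"ty": 0,"tz": 0,"spin": 0.12},
    {"gripper": 0.085,"tx": 0,"ty": 0,"tz": 0,"spin": 0.12},
    {"gripper": 0.085,"tx": 0.0,"ty": 0,"tz": 0,"spin": 0.12},
  ],
)

```text
t: 0.98
tcp_pos: [508.2, 252.8, 237.9]
tcp_rot: [-179.7, 0.4, 68.3]
force: [-0.6, 0.4, -0.4]
opening: 85.1
```

Call:
servo_tool(
  motion=[
    {"gripper": 0.085,"tx": 0,"ty": 0,"tz": 0,"spin": 0.12},
    {"gripper": 0.085,"tx": 0,"ty": 0,"tz": 0,"spin": 0.12},
    {"gripper": 0.085,"tx": 0.0,"ty": 0,"tz": 0,"spin": 0.12},
    {"gripper": 0.085,"tx": 0,"ty": 0,"tz": 0,"spin": 0.12},
    {"gripper": 0.085,"tx": 0.0,"ty": 0,"tz": 0,"spin": 0.12},
  ],
)

```text
t: 1.4
tcp_pos: [504.9, 254.6, 235.7]
tcp_rot: [-179.9, 0.8, 32.5]
force: [-0.6, 0.2, -0.3]
opening: 84.7
```

Call:
servo_tool(
  motion=[
    {"gripper": 0.085,"tx": 0,"ty": 0,"tz": 0,"spin": 0.12},
    {"gripper": 0.085,"tx": 0,"ty": 0,"tz": 0,"spin": 0.12},
    {"gripper": 0.085,"tx": 0.0,"ty": 0,"tz": 0,"spin": 0.12},
    {"gripper": 0.085,"tx": 0,"ty": 0,"tz": 0,"spin": 0.12},
    {"gripper": 0.085,"tx": 0.0,"ty": 0,"tz": 0,"spin": 0.12},
  ],
)

```text
t: 1.82
tcp_pos: [503.1, 253.8, 233.4]
tcp_rot: [179.4, 0.9, -3.3]
force: [-0.3, 0.7, -0.4]
opening: 84.8
```

```bash
python3 - <<'E'
from h import *
c=snap('wrist','w1');print(c['eye'],c['rotation'],proj(c,[546.6,276.7,84],True)); s=sense(); print(s['joints'])
E
```

```text
[587.43598486 249.11515594 360.85713416] [160.36910178  -0.63309294 -93.27210103] [249.7670505 148.8484364]
[ -35.41223374   13.90728745    5.14114475  103.80019224   -1.4036313
   63.45643678 -123.26038278]
```

View pics/w1.png

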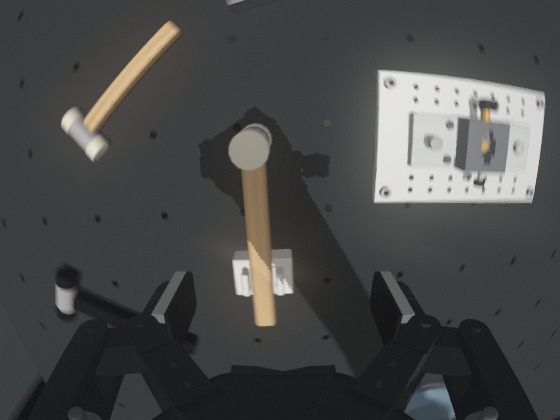

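```bash
python3 - <<'E'
from h import *
c=load('w1')
H=cv2.cvtColor(c['pixels'],cv2.COLOR_BGR2HSV); m=((H[...,0]>8)&(H[...,0]<25)&(H[...,1]>80)&(H[...,2]>60)); m[:165]=0;m[:,:230]=0;m[:,290:]=0
pts=[]
for v in range(185,320,5):
    u=np.where(m[v])[0]
    if len(u)>5: pts.append(onz(c,u.mean(),v,55,True)); 
pts=np.array(pts)[:,:2]; print(pts[::4].round(1))
p=np.polyfit(pts[:,0],pts[:,1],1);print(np.degrees(np.arctan(p[0])),np.polyval(p,[546.6,497,400]))
print(onz(c,251,146,84,True))
print(onz(c,483,145,39,True),onz(c,433,143,41,True))
E
```

```text
[[506.5 278.4]
 [485.9 278.6]
 [464.4 278.4]
 [441.9 278.8]
 [417.9 279.3]
 [392.3 279.9]
 [364.6 280.6]]
-0.8920104604021477 [277.50383153 278.27609249 279.78636091]
[549.00078828 275.44644251  84.        ]
[538.09071153  19.36499372  39.        ] [539.85511074  88.1336771   41.        ]
```

Call:
servo_tool(
  motion=[
    {"gripper": 0.085,"tx": -0.008,"ty": -0.024,"tz": 0,"spin": -0.04},
    {"gripper": 0.085,"tx": 0,"ty": 0,"tz": 0.04,"spin": 0},
    {"gripper": 0.085,"tx": 0,"ty": 0,"tz": 0.04,"spin": 0},
    {"gripper": 0.085,"tx": 0,"ty": 0,"tz": 0.02,"spin": 0},
    {"gripper": 0.085,"tx": 0,"ty": 0,"tz": 0.0,"spin": 0},
  ],
)

```text
t: 2.28
tcp_pos: [497.6, 279.8, 133.1]
tcp_rot: [179.7, 0.5, -0.5]
force: [-0.4, -0.2, -0.6]
opening: 85.2
```

```bash
python3 - <<'E'
from h import *
c=snap('wrist','w2');print(sense()['tcp_pos'],sense()['tcp_rot'])
H=cv2.cvtColor(c['pixels'],cv2.COLOR_BGR2HSV); m=((H[...,0]>8)&(H[...,0]<25)&(H[...,1]>80)&(H[...,2]>60)); m[:165]=0;m[:,:200]=0;m[:,320:]=0
pts=[]
for v in range(185,330,5):
    u=np.where(m[v])[0]
    if len(u)>5: pts.append(np.r_[onz(c,u.min(),v,55,True)[:2],onz(c,u.max(),v,55,True)[:2]]); 
pts=np.array(pts); print(pts[::4].round(1))
E
```

```text
[498.14331196 280.41796021 134.62654115] [179.80886352   0.45965306  -0.45960232]
[[520.3 290.3 520.1 267.8]
 [506.2 290.7 506.  267.7]
 [491.5 290.4 491.3 267.6]
 [476.  290.9 475.8 268.1]
 [459.4 290.7 459.2 268. ]
 [441.7 290.5 441.4 268.5]
 [422.3 290.3 422.1 268.2]]
```

View pics/w2.png

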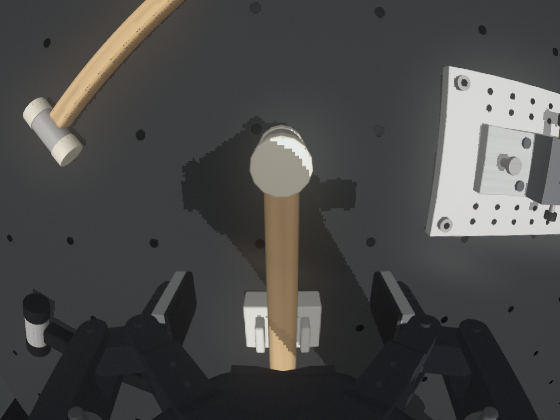

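Call:
servo_tool(
  motion=[
    {"gripper": 0.085,"tx": 0,"ty": 0.001,"tz": 0.04,"spin": 0},
    {"gripper": 0.085,"tx": 0,"ty": 0,"tz": 0.04,"spin": 0},
    {"gripper": 0.085,"tx": 0,"ty": 0,"tz": 0.016,"spin": 0},
    {"gripper": 0.02,"tx": 0,"ty": 0,"tz": 0.0,"spin": 0},
    {"gripper": 0.015,"tx": 0,"ty": 0,"tz": 0.0,"spin": 0},
  ],
  squeeze=60,
)

```text
t: 2.75
tcp_pos: [506.1, 284.0, 47.2]
tcp_rot: [-179.6, -0.4, -0.1]
force: [0.0, -0.1, 1.1]
opening: 63.4
```

Call:
servo_tool(
  motion=[
    {"gripper": 0.015,"tx": 0,"ty": 0,"tz": 0,"spin": 0},
    {"gripper": 0.015,"tx": 0,"ty": 0,"tz": 0,"spin": 0},
    {"gripper": 0.015,"tx": 0,"ty": 0,"tz": 0,"spin": 0},
    {"gripper": 0.015,"tx": 0,"ty": 0,"tz": 0.0,"spin": 0},
    {"gripper": 0.015,"tx": 0,"ty": 0,"tz": 0.0,"spin": 0},
  ],
)

```text
t: 3.17
tcp_pos: [510.9, 285.0, 55.2]
tcp_rot: [-179.4, -0.9, -0.1]
force: [-0.3, 0.4, -4.2]
opening: 22.7
```

Call:
servo_tool(
  motion=[
    {"gripper": 0.07,"tx": -0.001,"ty": 0,"tz": 0.0016,"spin": 0},
    {"gripper": 0.07,"tx": -0.001,"ty": 0,"tz": 0.0016,"spin": 0},
    {"gripper": 0.07,"tx": -0.007,"ty": 0.003,"tz": 0.006,"spin": 0},
    {"gripper": 0.07,"tx": -0.007,"ty": 0.003,"tz": 0.012,"spin": 0},
    {"gripper": 0.07,"tx": -0.001,"ty": 0,"tz": 0.0016,"spin": 0},
  ],
)

```text
t: 3.58
tcp_pos: [496.1, 281.7, 34.2]
tcp_rot: [-179.0, -1.3, -0.1]
force: [-0.5, -0.4, -0.7]
opening: 70.0
```

```bash
python3 - <<'E'
from h import *
print(sense())
E
```

```text
{'t': 3.5833, 'joints': array([ -36.0878699 ,   28.57938517,    2.8394213 ,  111.60554497,
         -2.31332636,   38.24158326, -121.9399562 ]), 'qvel': array([-0.71703308, -0.28498645, -0.1438999 ,  0.09825214,  0.02312944,
       -2.54286887, -0.69820897]), 'joint_torque': array([ 1.33293816e-01, -4.27138996e+01,  1.50928751e+00, -1.95869601e+01,
        1.20782605e-02, -4.58299220e-01,  4.33967711e-03]), 'tcp_pos': array([496.06922842, 281.71771706,  34.16074901]), 'tcp_rot': array([-1.79035827e+02, -1.31052684e+00, -1.34741298e-01]), 'force': array([-0.48353505, -0.42618071, -0.74035317]), 'torque': array([-0.01990556,  0.07401565, -0.03114429]), 'opening': 70.0256181593323}
```

Call:
servo_tool(
  motion=[
    {"gripper": 0.015,"tx": 0.0,"ty": 0.002,"tz": 0.0,"spin": 0},
    {"gripper": 0.015,"tx": -0.001,"ty": 0,"tz": 0.001,"spin": 0},
    {"gripper": 0.015,"tx": -0.001,"ty": 0.0,"tz": 0.001,"spin": 0},
    {"gripper": 0.015,"tx": -0.001,"ty": 0.0,"tz": 0.001,"spin": 0},
    {"gripper": 0.015,"tx": -0.001,"ty": 0,"tz": 0.001,"spin": 0},
  ],
  squeeze=90,
)

```text
t: 4.0
tcp_pos: [492.8, 281.0, 31.4]
tcp_rot: [-178.9, -1.4, -0.0]
force: [-0.1, -2.7, 7.4]
opening: 23.3
```

Call:
servo_tool(
  motion=[
    {"gripper": 0.015,"tx": 0.0,"ty": 0,"tz": -0.02,"spin": 0},
    {"gripper": 0.015,"tx": 0,"ty": 0,"tz": -0.04,"spin": 0},
    {"gripper": 0.015,"tx": 0,"ty": 0.0,"tz": -0.04,"spin": 0},
    {"gripper": 0.015,"tx": 0,"ty": 0.02,"tz": -0.01,"spin": 0},
    {"gripper": 0.015,"tx": 0,"ty": 0.03,"tz": 0,"spin": 0},
  ],
  squeeze=120,
)

```text
t: 4.42
tcp_pos: [484.2, 233.9, 140.0]
tcp_rot: [-179.1, -0.8, 0.7]
force: [0.8, -0.4, -3.2]
opening: 22.7
```

```bash
python3 - <<'E'
from h import *
c=snap('wrist','w3');s=sense();print(s['tcp_pos'],s['tcp_rot'],s['force'],s['torque'])
E
```

```text
[484.87066942 224.1211347  139.02459768] [-1.79510976e+02 -7.06240236e-01  1.32618622e-01] [ 0.19706928 -6.87526717 -2.69958723] [-0.69371329  0.11967985 -0.04567368]
```

View pics/w3.png

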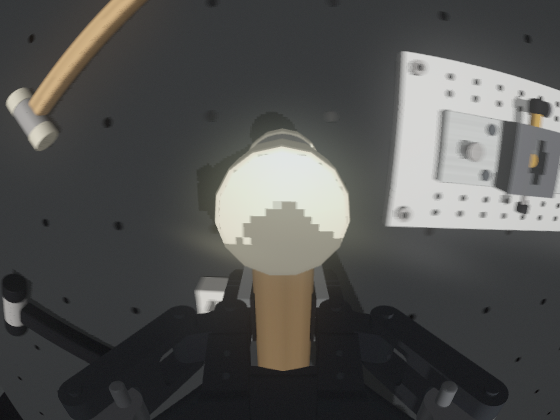

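```bash
python3 - <<'E'
from h import *
c=load('w3')
print(c['eye'],c['rotation'])
print('head',onz(c,283,212,192,True),onz(c,283,207,192,True)); print('pin',onz(c,476,152,41,True),'plunger',onz(c,533,160,39,True))
print(onz(load('w2'),512,165,41,True))
E
```

```text
[564.73936997 231.68977731 269.96805516] [162.10480871   0.85871545 -89.32663921]
head [539.19217611 232.48475069 192.        ] [540.51303081 232.50063542 192.        ]
pin [542.04390871  81.94322165  41.        ] plunger [540.62658785  14.48251026  39.        ]
[542.49847215  87.94048604  41.        ]
```

Call:
servo_tool(
  motion=[
    {"gripper": 0.015,"tx": 0.001,"ty": 0.035,"tz": 0,"spin": 0},
    {"gripper": 0.015,"tx": 0.001,"ty": 0.035,"tz": 0,"spin": 0},
    {"gripper": 0.015,"tx": 0.001,"ty": 0.035,"tz": 0,"spin": 0},
    {"gripper": 0.015,"tx": 0,"ty": 0.02,"tz": 0,"spin": 0},
    {"gripper": 0.015,"tx": 0,"ty": 0,"tz": 0,"spin": 0},
  ],
)

```text
t: 4.88
tcp_pos: [483.7, 91.2, 134.7]
tcp_rot: [-179.6, -0.3, 0.0]
force: [-0.5, -0.5, -4.3]
opening: 23.0
```

```bash
python3 - <<'E'
from h import *
c=snap('side','s4');c2=snap('scene','c4');s=sense();print(s['tcp_pos'],s['tcp_rot'],s['force'],s['torque'])
a=c['pixels'][140:320,180:380];b=c2['pixels'][100:280,150:350]
cv2.imwrite('pics/p4.png',cv2.resize(np.hstack([a,b]),None,fx=2,fy=2,interpolation=cv2.INTER_CUBIC))
E
```

```text
[483.72365807  95.65269639 134.82559067] [-179.49347966   -0.34134521    0.28588958] [-0.26807399  0.09286445 -2.80987207] [0.08242445 0.06291116 0.02485662]
```

View pics/p4.png

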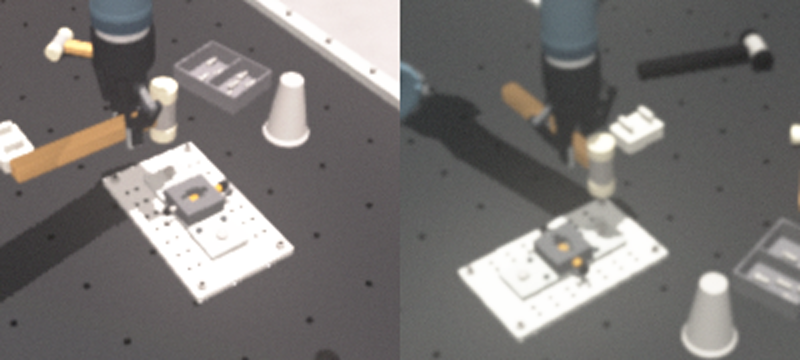

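Call:
servo_tool(
  motion=[
    {"gripper": 0.015,"tx": 0.003,"ty": 0.01,"tz": 0.01,"spin": 0},
    {"gripper": 0.015,"tx": 0,"ty": 0,"tz": 0.03,"spin": 0},
    {"gripper": 0.015,"tx": 0,"ty": 0,"tz": 0,"spin": 0},
    {"gripper": 0.015,"tx": 0,"ty": 0,"tz": 0,"spin": 0},
  ],
)

```text
t: 5.32
tcp_pos: [487.9, 93.7, 93.9]
tcp_rot: [-179.2, -0.5, 0.8]
force: [1.8, 0.9, -2.9]
opening: 22.7
```

```bash
python3 - <<'E'
from h import *
c=snap('side','s5');c2=snap('scene','c5');c3=snap('wrist','w5');s=sense();print(s['tcp_pos'],s['tcp_rot'],s['force'],s['torque'])
a=c['pixels'][160:260,200:320];b=c2['pixels'][150:250,200:320]
cv2.imwrite('pics/p5.png',cv2.resize(np.hstack([a,b]),None,fx=3.3,fy=3.3,interpolation=cv2.INTER_CUBIC))
E
```

```text
[487.71065651  93.67438191  94.59963143] [-179.20197503   -0.48102261    0.78585071] [ 0.15138515  0.68165816 -4.10329146] [-0.00460785  0.07450801 -0.00610578]
```

View pics/p5.png

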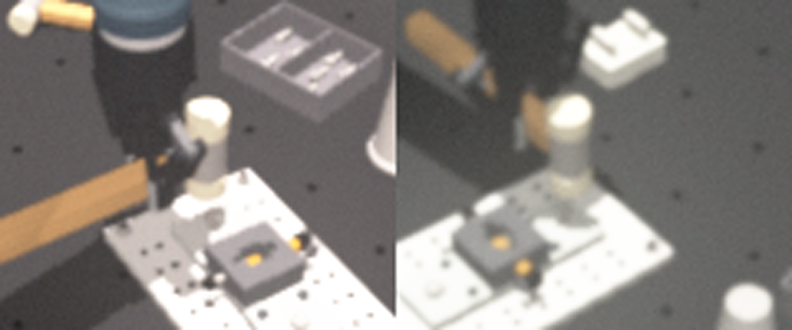

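View pics/w5.png

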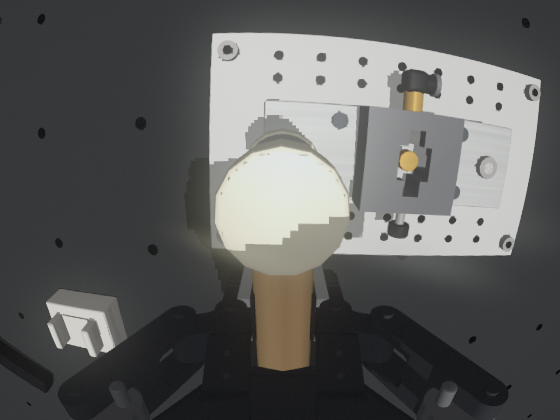

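```bash
python3 - <<'E'
from h import *
c=load('w5'); f=lambda *a:onz(c,*a,True)[:2]
P=f(409,161,39);h=f(487,167,30);print(P,h,2*P-h,'mallet',f(283,212,147.5),f(283,207,147.5), c['eye'])
c=load('w0' if 0 else 'wrist0'); P=f(183,165.6,39);h=f(188.2,219.4,30);print(P,h,2*P-h)
# triangulate mallet bottom
E
```

```text
[540.10003357  18.52447935] [538.59152915 -46.14198818] [541.608538    83.19094688] mallet [542.99687235  92.75295342] [544.2882007   92.77179858] [568.4977718   92.21027432 223.35125838]
[541.18949071  19.10355698] [538.95093382 -45.81380901] [543.4280476   84.02092297]
```

Call:
servo_tool(
  motion=[
    {"gripper": 0.015,"tx": 0,"ty": 0.008,"tz": 0.0,"spin": 0},
    {"gripper": 0.015,"tx": 0,"ty": 0.002,"tz": 0,"spin": 0},
    {"gripper": 0.015,"tx": 0,"ty": 0,"tz": 0.01,"spin": 0},
  ],
)

```text
t: 5.72
tcp_pos: [492.1, 85.4, 88.8]
tcp_rot: [-179.0, -1.0, 1.0]
force: [1.3, -0.1, -3.4]
opening: 22.9
```

Call:
servo_tool(
  motion=[
    {"gripper": 0.015,"tx": -0.006,"ty": 0,"tz": 0.0,"spin": 0},
    {"gripper": 0.015,"tx": -0.001,"ty": 0,"tz": 0.02,"spin": 0},
    {"gripper": 0.015,"tx": -0.001,"ty": 0,"tz": 0.02,"spin": 0},
  ],
)

```text
t: 5.97
tcp_pos: [486.7, 86.1, 52.7]
tcp_rot: [-178.9, -1.3, 0.8]
force: [-22.3, -2.2, 36.9]
opening: 22.8
```

```bash
python3 - <<'E'
from h import *
c=snap('side','s6');c2=snap('scene','c6');s=sense();print(s['tcp_pos'],s['tcp_rot'],s['force'],s['torque'])
a=c['pixels'][160:260,200:320];b=c2['pixels'][150:250,200:320]
cv2.imwrite('pics/p6.png',cv2.resize(np.hstack([a,b]),None,fx=3.3,fy=3.3,interpolation=cv2.INTER_CUBIC))
E
```

```text
[484.88646576  85.88258365  50.36622471] [-178.94551463   -1.08434933    0.83372317] [-5.47152032  0.25544014  4.1602468 ] [-0.00675782  1.08854906  0.05399775]
```

View pics/p6.png

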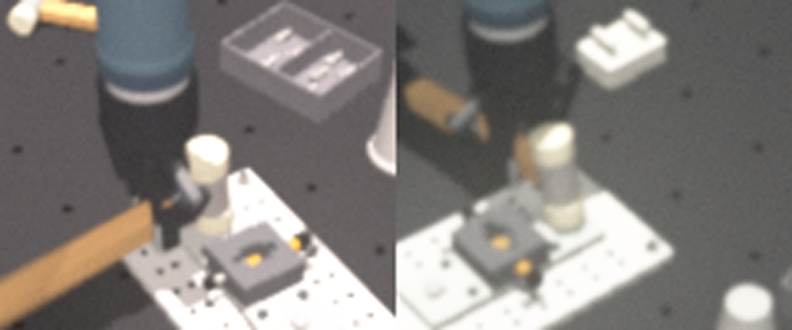

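Call:
servo_tool(
  motion=[
    {"gripper": 0.015,"tx": 0,"ty": 0,"tz": -0.03,"spin": 0},
    {"gripper": 0.015,"tx": 0,"ty": 0,"tz": -0.04,"spin": 0},
    {"gripper": 0.015,"tx": 0,"ty": -0.04,"tz": -0.01,"spin": 0},
    {"gripper": 0.015,"tx": 0,"ty": -0.04,"tz": 0.0,"spin": 0},
    {"gripper": 0.015,"tx": 0,"ty": 0,"tz": 0.0,"spin": 0},
  ],
)

```text
t: 6.48
tcp_pos: [478.6, 162.7, 133.1]
tcp_rot: [-179.0, -0.7, 0.2]
force: [-0.7, 1.5, -4.1]
opening: 22.4
```

```bash
python3 - <<'E'
from h import *
c=snap('side','s7');c2=snap('scene','c7');w=snap('wrist','w7');s=sense();print(s['tcp_pos'],s['tcp_rot'],s['force'],s['torque'])
a=c['pixels'][180:300,160:330];b=c2['pixels'][150:270,170:340]
cv2.imwrite('pics/p7.png',cv2.resize(np.vstack([a,b]),None,fx=2.5*1.8/1.8,fy=2.5,interpolation=cv2.INTER_CUBIC))
E
```

```text
[477.50611664 153.4901682  130.81597787] [-179.43091888   -0.35055963   -0.2355987 ] [-0.41832876 -1.50491825 -3.69879086] [-0.06418593  0.01271522 -0.04019442]
```

View pics/p7.png

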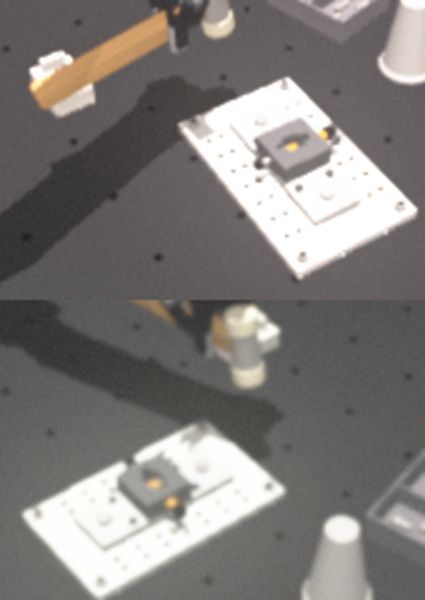

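View pics/w7.png

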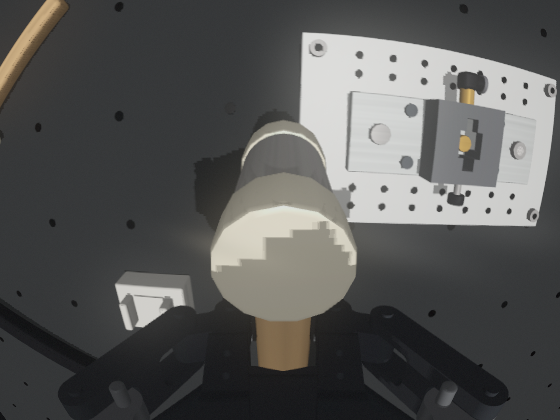

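```bash
python3 - <<'E'
from h import *
c=load('s7');s=load('c7');w=load('w7')
I=np.hstack([cv2.resize(c['pixels'][215:270,250:305],(400,400),interpolation=cv2.INTER_CUBIC),cv2.resize(s['pixels'][200:255,205:260],(400,400),interpolation=cv2.INTER_CUBIC)])
cv2.imwrite('pics/p7b.png',I)
a=w['pixels'][80:230,290:560];cv2.imwrite('pics/w7c.png',cv2.resize(a,None,fx=2.9,fy=2.9,interpolation=cv2.INTER_CUBIC))
for z in (30,36,42): print(z,onz(w,381,134,z,True),'home',onz(w,519,150,30,True),'pl',onz(w,465,144,39,True))
E
```

```text
30 [541.83198529  84.0628849   30.        ] home [538.22274762 -46.80111238  30.        ] pl [539.41138046  17.58608627  39.        ]
36 [542.28672718  85.84905765  36.        ] home [538.22274762 -46.80111238  30.        ] pl [539.41138046  17.58608627  39.        ]
42 [542.74146906  87.63523041  42.        ] home [538.22274762 -46.80111238  30.        ] pl [539.41138046  17.58608627  39.        ]
```

View pics/p7b.png

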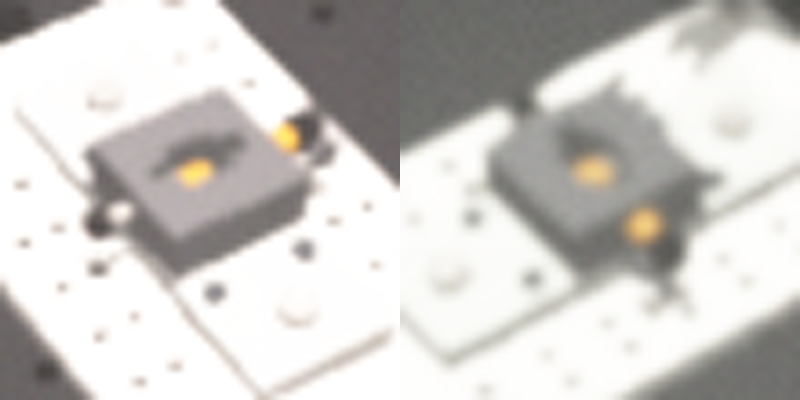

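View pics/w7c.png

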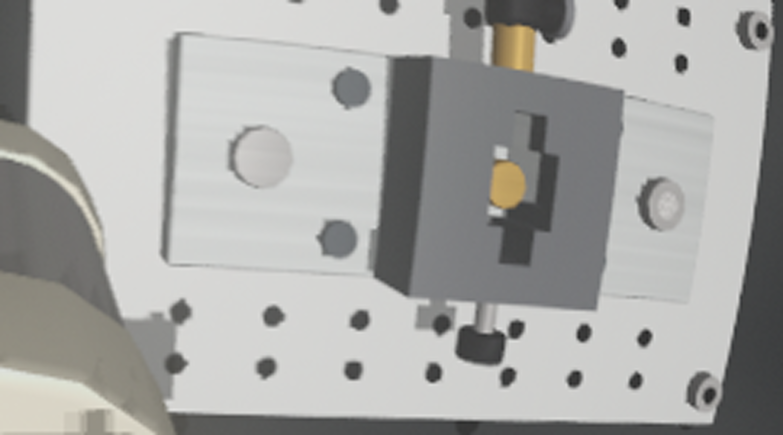

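```bash
python3 - <<'E'
from h import *
c=load('s7');s=load('c7');k=55/400
f=lambda a,b:tri(ray(c,250+a[0]*k-.4,215+a[1]*k-.4),ray(s,205+(b[0]-400)*k-.4,200+b[1]*k-.4))
print('raised',f((105,94),(733,120)));print('home',f((298,305),(450,271))); print('plunger',f((196,173),(593,171)))
E
```

```text
raised (array([543.3911435 ,  83.80431611,  29.76121138]), [np.float64(0.9939895231799428), np.float64(0.9939895231799557)])
home (array([540.0887968 , -47.19287405,  30.71488603]), [np.float64(0.7749307081843961), np.float64(0.7749307081843386)])
plunger (array([541.19936709,  18.78472231,  41.88390144]), [np.float64(1.0026503892382592), np.float64(1.0026503892382086)])
```

Call:
servo_tool(
  motion=[
    {"gripper": 0.015,"tx": 0.002,"ty": 0.034,"tz": 0,"spin": 0},
    {"gripper": 0.015,"tx": 0.003,"ty": 0.034,"tz": 0.02,"spin": 0},
    {"gripper": 0.015,"tx": 0,"ty": 0,"tz": 0.02,"spin": 0},
    {"gripper": 0.015,"tx": 0,"ty": 0,"tz": 0,"spin": 0},
  ],
)

```text
t: 6.97
tcp_pos: [481.5, 80.4, 88.5]
tcp_rot: [-179.5, -0.3, -0.3]
force: [-1.0, 0.3, -3.4]
opening: 22.8
```

Call:
servo_tool(
  motion=[
    {"gripper": 0.015,"tx": 0.001,"ty": -0.004,"tz": 0.02,"spin": 0},
    {"gripper": 0.015,"tx": 0,"ty": 0,"tz": 0.012,"spin": 0},
    {"gripper": 0.015,"tx": 0,"ty": 0,"tz": 0.008,"spin": 0},
  ],
)

```text
t: 7.22
tcp_pos: [482.7, 78.5, 48.8]
tcp_rot: [-179.7, -0.3, -0.9]
force: [-8.5, -1.8, 17.7]
opening: 23.0
```

Call:
servo_tool(
  motion=[
    {"gripper": 0.015,"tx": 0,"ty": 0,"tz": 0.008,"spin": 0},
  ],
)

```text
t: 7.3
tcp_pos: [481.7, 78.4, 43.3]
tcp_rot: [-179.6, 0.0, -0.9]
force: [-29.1, -3.4, 98.0]
opening: 22.4
```

Call:
servo_tool(
  motion=[
    {"gripper": 0.015,"tx": 0,"ty": 0,"tz": -0.02,"spin": 0},
    {"gripper": 0.015,"tx": 0,"ty": 0,"tz": -0.04,"spin": 0},
    {"gripper": 0.015,"tx": 0,"ty": -0.03,"tz": -0.04,"spin": 0},
    {"gripper": 0.015,"tx": 0,"ty": -0.04,"tz": 0,"spin": 0},
    {"gripper": 0.015,"tx": 0,"ty": -0.03,"tz": 0,"spin": 0},
  ],
)

```text
t: 7.72
tcp_pos: [484.0, 164.0, 144.9]
tcp_rot: [-180.0, 0.4, -2.2]
force: [0.2, 0.9, -3.8]
opening: 22.7
```

```bash
python3 - <<'E'
from h import *
c=snap('side','s8');s=snap('scene','c8');w=snap('wrist','w8');q=sense();print(q['tcp_pos'],q['tcp_rot'],q['force'],q['torque'])
I=np.hstack([cv2.resize(c['pixels'][215:270,250:305],(400,400),interpolation=cv2.INTER_CUBIC),cv2.resize(s['pixels'][200:255,205:260],(400,400),interpolation=cv2.INTER_CUBIC)])
cv2.imwrite('pics/p8b.png',I)
E
```

```text
[483.85934402 166.07107256 144.05074068] [-179.95111125    0.37051181   -1.75418479] [ 0.88732745 -1.28236496 -4.15368203] [-0.09700916  0.08608138  0.02002091]
```

View pics/p8b.png

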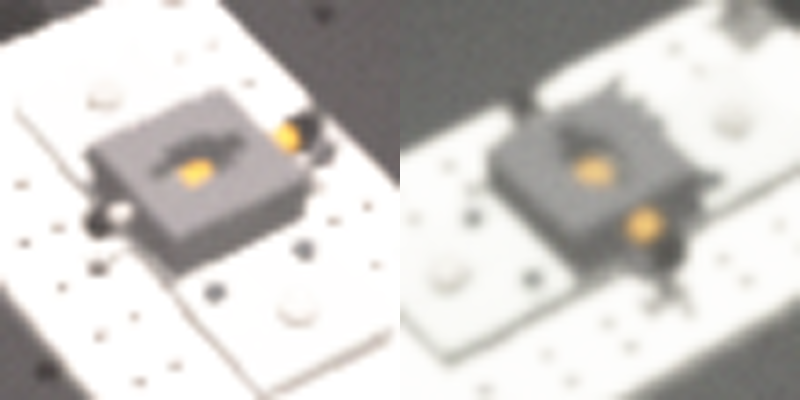

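View pics/w8.png

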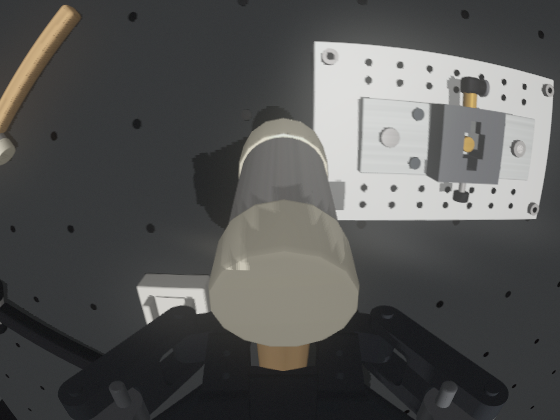

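Call:
servo_tool(
  motion=[
    {"gripper": 0.015,"tx": 0.003,"ty": -0.037,"tz": 0,"spin": -0.03},
    {"gripper": 0.015,"tx": 0.003,"ty": -0.037,"tz": 0,"spin": 0},
    {"gripper": 0.015,"tx": 0.003,"ty": -0.034,"tz": 0,"spin": 0},
    {"gripper": 0.015,"tx": 0,"ty": 0,"tz": 0,"spin": 0},
    {"gripper": 0.015,"tx": 0,"ty": 0,"tz": 0,"spin": 0},
  ],
)

```text
t: 8.28
tcp_pos: [493.7, 266.6, 141.4]
tcp_rot: [179.5, 0.7, -0.7]
force: [-0.0, -1.9, -3.7]
opening: 22.6
```

```bash
python3 - <<'E'
from h import *
c=snap('side','s9');s=snap('scene','c9');q=sense();print(q['tcp_pos'],q['tcp_rot'],q['force'],q['torque'])
I=np.hstack([cv2.resize(c['pixels'][130:240,130:270],(400,314),interpolation=cv2.INTER_CUBIC),cv2.resize(s['pixels'][90:200,230:370],(400,314),interpolation=cv2.INTER_CUBIC)])
cv2.imwrite('pics/p9b.png',I)
E
```

```text
[493.44873693 266.96772799 141.57870753] [179.6025107    0.71259792  -0.72284548] [-0.75018794 -0.31372628 -3.14674003] [ 0.03169501 -0.03720577  0.03336166]
```

View pics/p9b.png

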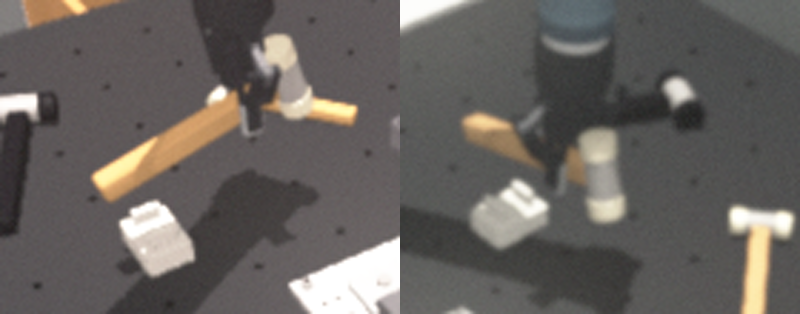

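Call:
servo_tool(
  motion=[
    {"gripper": 0.015,"tx": 0,"ty": -0.013,"tz": 0,"spin": -0.012},
    {"gripper": 0.015,"tx": 0,"ty": -0.001,"tz": 0.03,"spin": 0},
    {"gripper": 0.015,"tx": 0,"ty": 0,"tz": 0.01,"spin": 0},
    {"gripper": 0.015,"tx": 0,"ty": 0,"tz": 0,"spin": 0},
  ],
  squeeze=50,
)

```text
t: 8.72
tcp_pos: [495.5, 277.3, 101.7]
tcp_rot: [179.6, 0.6, -0.4]
force: [-0.6, 0.0, -4.8]
opening: 22.7
```

```bash
python3 - <<'E'
from h import *
c=snap('side','s10');s=snap('scene','c10');q=sense();print(q['tcp_pos'],q['tcp_rot'],q['force'],q['torque'])
I=np.hstack([cv2.resize(c['pixels'][130:240,130:270],(400,314),interpolation=cv2.INTER_CUBIC),cv2.resize(s['pixels'][90:200,230:370],(400,314),interpolation=cv2.INTER_CUBIC)])
cv2.imwrite('pics/p10b.png',I)
E
```

```text
[495.62905049 276.67872842 102.63235123] [179.56329754   0.56116676  -0.44302004] [-0.54212626 -0.37360968 -3.33488265] [-0.02989724  0.04533074  0.00659448]
```

View pics/p10b.png

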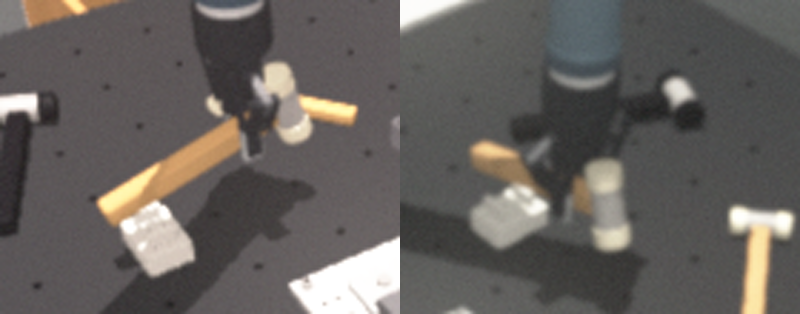

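Call:
servo_tool(
  motion=[
    {"gripper": 0.015,"tx": -0.002,"ty": -0.004,"tz": 0.01,"spin": -0.006},
    {"gripper": 0.015,"tx": 0,"ty": -0.001,"tz": 0.01,"spin": 0},
    {"gripper": 0.015,"tx": 0,"ty": 0,"tz": 0.008,"spin": 0},
    {"gripper": 0.015,"tx": 0,"ty": 0,"tz": 0.006,"spin": 0},
  ],
  squeeze=40,
)

```text
t: 9.15
tcp_pos: [497.0, 283.2, 70.7]
tcp_rot: [179.9, 0.1, -0.2]
force: [-0.7, -0.2, -3.5]
opening: 22.6
```

Call:
servo_tool(
  motion=[
    {"gripper": 0.015,"tx": -0.001,"ty": 0,"tz": 0.006,"spin": 0},
    {"gripper": 0.015,"tx": 0,"ty": 0,"tz": 0.006,"spin": 0},
    {"gripper": 0.015,"tx": 0,"ty": 0,"tz": 0.006,"spin": 0},
  ],
)

```text
t: 9.4
tcp_pos: [498.0, 283.8, 53.0]
tcp_rot: [179.9, -0.0, -0.2]
force: [2.0, -2.0, 2.7]
opening: 23.1
```

```bash
python3 - <<'E'
from h import *
c=snap('side','s11');s=snap('scene','c11');q=sense();print(q['tcp_pos'],q['tcp_rot'],q['force'],q['torque'])
I=np.hstack([cv2.resize(c['pixels'][130:240,130:270],(400,314),interpolation=cv2.INTER_CUBIC),cv2.resize(s['pixels'][90:200,230:370],(400,314),interpolation=cv2.INTER_CUBIC)])
cv2.imwrite('pics/p11b.png',I)
E
```

```text
[497.63021115 283.60296102  52.4905258 ] [ 1.79907552e+02  1.81315867e-02 -2.22488613e-01] [ 0.70697521 -0.5442292   2.53487797] [-0.10289261  0.5550253   0.05153248]
```

View pics/p11b.png

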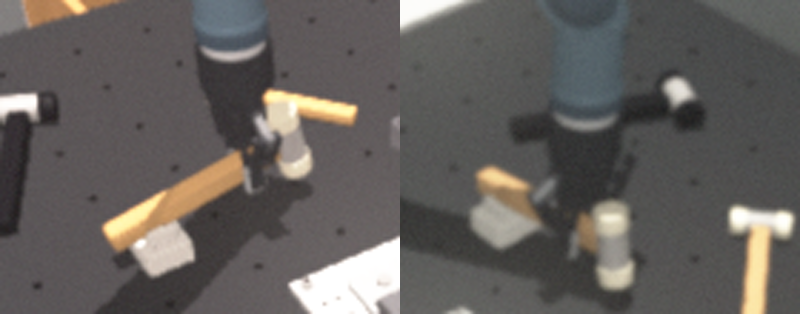

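Call:
servo_tool(
  motion=[
    {"gripper": 0.015,"tx": -0.002,"ty": 0.001,"tz": 0.006,"spin": 0},
    {"gripper": 0.015,"tx": -0.001,"ty": 0,"tz": 0.005,"spin": 0},
    {"gripper": 0.015,"tx": -0.001,"ty": 0,"tz": 0.005,"spin": 0},
  ],
)

```text
t: 9.75
tcp_pos: [498.8, 284.1, 40.2]
tcp_rot: [-179.8, -0.5, -0.3]
force: [3.3, -1.2, 4.3]
opening: 23.0
```

Call:
servo_tool(
  motion=[
    {"gripper": 0.015,"tx": 0,"ty": 0,"tz": 0.003,"spin": 0},
  ],
)

```text
t: 9.83
tcp_pos: [499.1, 284.2, 37.3]
tcp_rot: [-179.8, -0.5, -0.3]
force: [0.6, -1.8, 2.3]
opening: 22.9
```

```bash
python3 - <<'E'
from h import *
c=snap('side','s12');s=snap('scene','c12');q=sense();print(q['tcp_pos'],q['tcp_rot'],q['force'],q['torque'])
I=np.hstack([cv2.resize(c['pixels'][130:240,130:270],(400,314),interpolation=cv2.INTER_CUBIC),cv2.resize(s['pixels'][90:200,230:370],(400,314),interpolation=cv2.INTER_CUBIC)])
cv2.imwrite('pics/p12b.png',I)
E
```

```text
[499.09226865 284.04589424  36.9872091 ] [-179.83132836   -0.50119952   -0.32300944] [ 2.13622189 -1.49335836  3.09605732] [-0.12525949  0.48350459  0.05913576]
```

View pics/p12b.png

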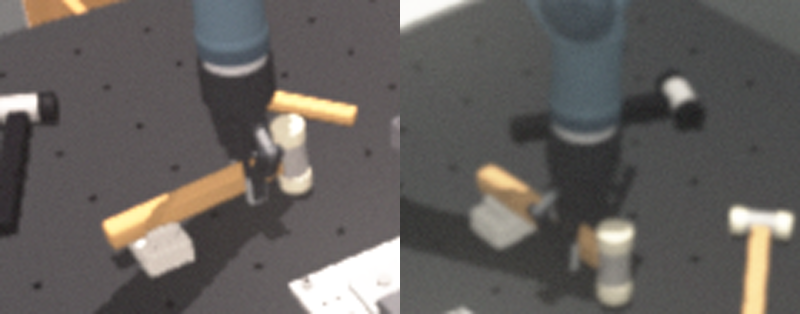

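Call:
servo_tool(
  motion=[
    {"gripper": 0.015,"tx": -0.001,"ty": 0.0,"tz": 0.003,"spin": 0},
    {"gripper": 0.015,"tx": -0.001,"ty": 0,"tz": 0.003,"spin": 0},
  ],
  squeeze=30,
)

```text
t: 10.1
tcp_pos: [499.3, 284.4, 32.2]
tcp_rot: [-179.7, -0.7, -0.4]
force: [3.5, -0.6, 4.1]
opening: 22.7
```

Call:
servo_tool(
  motion=[
    {"gripper": 0.015,"tx": -0.001,"ty": 0.0,"tz": 0.003,"spin": 0},
  ],
)

```text
t: 10.18
tcp_pos: [499.4, 284.2, 29.6]
tcp_rot: [-179.7, -0.8, -0.4]
force: [-0.1, -0.3, 5.4]
opening: 22.6
```

Call:
servo_tool(
  motion=[
    {"gripper": 0.015,"tx": -0.001,"ty": 0.0,"tz": 0.002,"spin": 0},
  ],
)

```text
t: 10.27
tcp_pos: [499.3, 284.4, 28.7]
tcp_rot: [-179.7, -0.9, -0.3]
force: [-1.9, -2.9, 20.3]
opening: 22.8
```

```bash
python3 - <<'E'
from h import *
c=snap('side','s13');w=snap('wrist','w13');q=sense();print(q['tcp_pos'],q['tcp_rot'],q['force'],q['torque'])
I=np.hstack([cv2.resize(c['pixels'][130:240,130:270],(400,314),interpolation=cv2.INTER_CUBIC),cv2.resize(w['pixels'],(400,314))])
cv2.imwrite('pics/p13b.png',I)
E
```

```text
[499.29624437 284.32756139  28.71443513] [-179.72979676   -0.91048183   -0.31858438] [ 0.31731562 -1.94009083 10.6641539 ] [-0.6045504   0.42569353  0.20784642]
```

View pics/p13b.png

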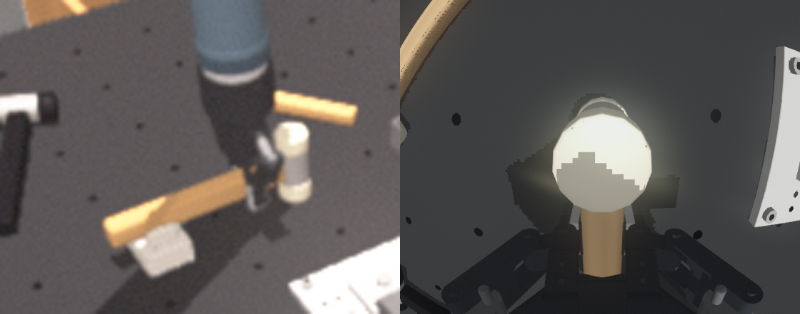

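Call:
servo_tool(
  motion=[
    {"gripper": 0.07,"tx": 0,"ty": 0.0,"tz": 0.0,"spin": 0},
    {"gripper": 0.07,"tx": 0,"ty": 0.0,"tz": 0.0,"spin": 0},
    {"gripper": 0.07,"tx": 0,"ty": 0.0,"tz": 0.0,"spin": 0},
    {"gripper": 0.07,"tx": 0,"ty": 0.0,"tz": -0.005,"spin": 0},
  ],
)

```text
t: 10.7
tcp_pos: [494.7, 284.7, 30.5]
tcp_rot: [-179.8, -0.6, -0.2]
force: [0.8, -0.5, -0.5]
opening: 69.4
```

Call:
servo_tool(
  motion=[
    {"gripper": 0.07,"tx": 0,"ty": 0.0,"tz": -0.03,"spin": 0},
    {"gripper": 0.07,"tx": 0,"ty": 0.0,"tz": -0.04,"spin": 0},
    {"gripper": 0.07,"tx": 0,"ty": 0.0,"tz": -0.04,"spin": 0},
    {"gripper": 0.07,"tx": 0,"ty": 0.0,"tz": -0.04,"spin": 0},
    {"gripper": 0.07,"tx": 0,"ty": 0.03,"tz": -0.03,"spin": 0},
  ],
)

```text
t: 11.12
tcp_pos: [482.1, 259.3, 205.1]
tcp_rot: [179.7, 0.7, 0.5]
force: [0.5, 1.6, 0.6]
opening: 70.1
```

```bash
python3 - <<'E'
from h import *
c=snap('side','s14');w=snap('wrist','w14');q=sense();print(q['tcp_pos'],q['tcp_rot'],q['force'],q['joints'])
I=np.hstack([cv2.resize(c['pixels'][130:240,130:270],(400,314),interpolation=cv2.INTER_CUBIC),cv2.resize(w['pixels'],(400,314))])
cv2.imwrite('pics/p14b.png',I)
E
```

```text
[487.29203065 249.22008116 207.80652886] [179.4853382    0.30614495  -0.32782206] [ 0.95122867 -0.63305808 -0.22859629] [ -35.99109075   13.37386583    5.0283582   107.76917201   -1.02437023
   59.44023979 -120.89455583]
```

View pics/p14b.png

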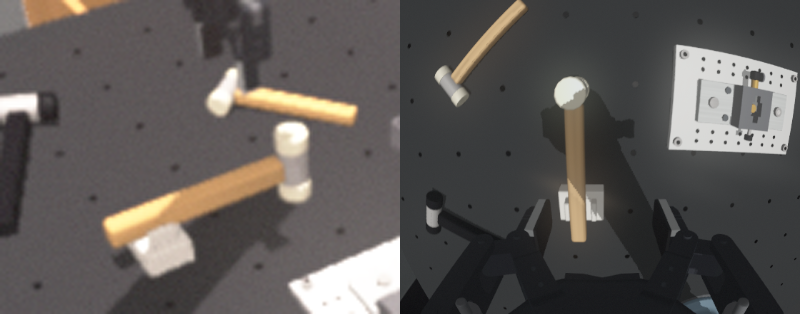

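Call:
servo_tool(
  motion=[
    {"gripper": 0.085,"tx": 0,"ty": 0.04,"tz": 0.0,"spin": 0},
    {"gripper": 0.085,"tx": 0,"ty": 0.04,"tz": 0.0,"spin": 0},
    {"gripper": 0.085,"tx": 0,"ty": 0.04,"tz": 0.0,"spin": 0},
    {"gripper": 0.085,"tx": 0,"ty": 0.04,"tz": 0,"spin": 0},
    {"gripper": 0.085,"tx": 0,"ty": 0.04,"tz": 0,"spin": 0},
  ],
)

```text
t: 11.63
tcp_pos: [484.5, 58.5, 207.6]
tcp_rot: [-180.0, 0.2, 1.0]
force: [0.1, -1.0, 0.2]
opening: 84.9
```

Call:
servo_tool(
  motion=[
    {"gripper": 0.085,"tx": 0,"ty": 0.04,"tz": 0.0,"spin": 0},
    {"gripper": 0.085,"tx": 0,"ty": 0.04,"tz": 0.0,"spin": 0},
    {"gripper": 0.085,"tx": 0,"ty": 0.04,"tz": 0.0,"spin": 0},
    {"gripper": 0.085,"tx": 0,"ty": 0.04,"tz": 0,"spin": 0},
    {"gripper": 0.085,"tx": 0,"ty": 0.04,"tz": 0,"spin": 0},
  ],
)

```text
t: 12.05
tcp_pos: [482.0, -148.0, 202.1]
tcp_rot: [-179.8, 0.6, 1.2]
force: [1.0, -0.3, -0.0]
opening: 85.2
```

Call:
servo_tool(
  motion=[
    {"gripper": 0.085,"tx": 0,"ty": 0.04,"tz": 0.0,"spin": 0},
    {"gripper": 0.085,"tx": 0,"ty": 0.0,"tz": 0.0,"spin": -0.12},
    {"gripper": 0.085,"tx": 0,"ty": 0,"tz": 0.0,"spin": -0.12},
    {"gripper": 0.085,"tx": 0,"ty": 0,"tz": 0,"spin": -0.12},
    {"gripper": 0.085,"tx": 0,"ty": 0,"tz": 0,"spin": -0.12},
  ],
)

```text
t: 12.47
tcp_pos: [475.4, -203.2, 196.5]
tcp_rot: [-179.5, 1.1, 28.5]
force: [0.0, -0.0, -0.7]
opening: 85.0
```

Call:
servo_tool(
  motion=[
    {"gripper": 0.085,"tx": 0,"ty": 0,"tz": 0.0,"spin": -0.12},
    {"gripper": 0.085,"tx": 0,"ty": 0.0,"tz": 0.0,"spin": -0.12},
    {"gripper": 0.085,"tx": 0,"ty": 0,"tz": 0.0,"spin": -0.12},
    {"gripper": 0.085,"tx": 0,"ty": 0,"tz": 0,"spin": -0.12},
    {"gripper": 0.085,"tx": 0,"ty": 0,"tz": 0,"spin": -0.12},
  ],
)

```text
t: 12.88
tcp_pos: [470.6, -200.6, 189.4]
tcp_rot: [-178.3, 0.7, 64.3]
force: [0.9, 0.6, 0.1]
opening: 85.2
```

```bash
python3 - <<'E'
from h import *
w=snap('wrist','w15');q=sense();print(q['tcp_pos'],q['tcp_rot'],q['force'],q['joints'],proj(w,[485.2,-295.5,103],True))
E
```

```text
[ 470.26818047 -200.44345367  189.12211789] [-178.25704601    0.68059284   64.56567335] [ 0.15001191  0.97377907 -0.43491905] [  2.83366315  11.64693486  17.07042599 113.0711557   -3.43042924
  57.63401937  -3.93511356] [351.45511315 310.65833136]
```

View pics/w15.png

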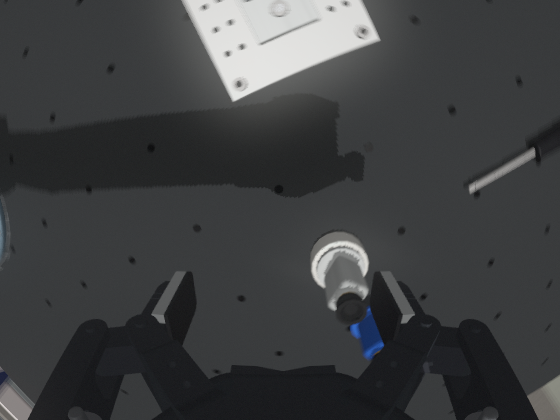

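```bash
python3 - <<'E'
from h import *
s=load('scene0');d=load('side0')
print(tri(ray(s,65+66/5-.4,235+160/4-.4),ray(d,320+198/3.478-.4,300+190/3.333-.4)))
E
```

```text
(array([ 490.01943343, -388.1994367 ,   92.3133995 ]), [np.float64(0.9355765593095936), np.float64(0.9355765593095333)])
```

Call:
servo_tool(
  motion=[
    {"gripper": 0.07,"tx": 0,"ty": 0,"tz": -0.002,"spin": -0.12},
    {"gripper": 0.07,"tx": 0,"ty": 0.0,"tz": -0.002,"spin": -0.12},
    {"gripper": 0.07,"tx": 0,"ty": 0,"tz": -0.002,"spin": -0.12},
    {"gripper": 0.07,"tx": 0,"ty": 0,"tz": -0.002,"spin": -0.12},
    {"gripper": 0.07,"tx": 0,"ty": 0,"tz": -0.002,"spin": -0.12},
  ],
)

```text
t: 13.35
tcp_pos: [466.8, -197.1, 193.3]
tcp_rot: [-177.6, -0.7, 99.4]
force: [0.6, -0.3, -0.7]
opening: 69.9
```

Call:
servo_tool(
  motion=[
    {"gripper": 0.07,"tx": 0,"ty": 0,"tz": -0.002,"spin": -0.12},
    {"gripper": 0.07,"tx": 0,"ty": 0.0,"tz": -0.002,"spin": -0.12},
    {"gripper": 0.07,"tx": 0,"ty": 0,"tz": -0.002,"spin": -0.12},
    {"gripper": 0.07,"tx": 0,"ty": 0,"tz": -0.002,"spin": -0.12},
    {"gripper": 0.07,"tx": 0,"ty": 0,"tz": -0.002,"spin": -0.12},
  ],
)

```text
t: 13.77
tcp_pos: [464.0, -193.8, 198.3]
tcp_rot: [-178.3, -2.5, 134.8]
force: [0.7, -0.6, 0.6]
opening: 70.1
```

```bash
python3 - <<'E'
from h import *
w=snap('wrist','w16');q=sense();print(q['tcp_pos'],q['tcp_rot'],q['force'],q['joints'],proj(w,[485.2,-295.5,103],True))
E
```

```text
[ 464.11313175 -193.82691401  198.49204908] [-178.29928199   -2.4938225   135.04444143] [0.33065275 0.58956934 0.57889191] [  9.32150029  10.67475903   9.28349629 112.53217099  -1.502865
  59.92933669  64.36034793] [221.42024061 318.44932721]
```

View pics/w16.png

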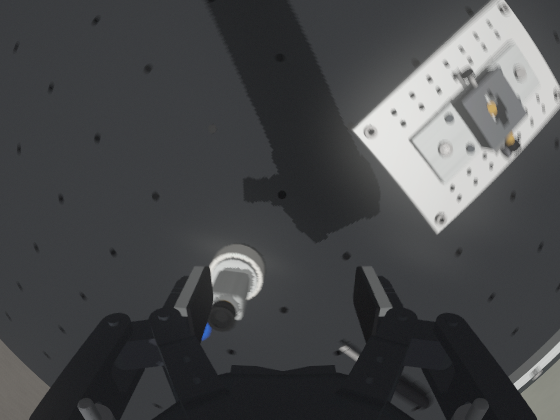

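```bash
python3 - <<'E'
from h import *
w=load('w16');w2=load('w15')
I=np.hstack([cv2.resize(w['pixels'][235:335,185:285],(400,400),interpolation=cv2.INTER_CUBIC),cv2.resize(w2['pixels'][225:335,295:405],(400,400),interpolation=cv2.INTER_CUBIC)])
cv2.imwrite('pics/p16.png',I)
E
```

```text
(no output)
```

View pics/p16.png

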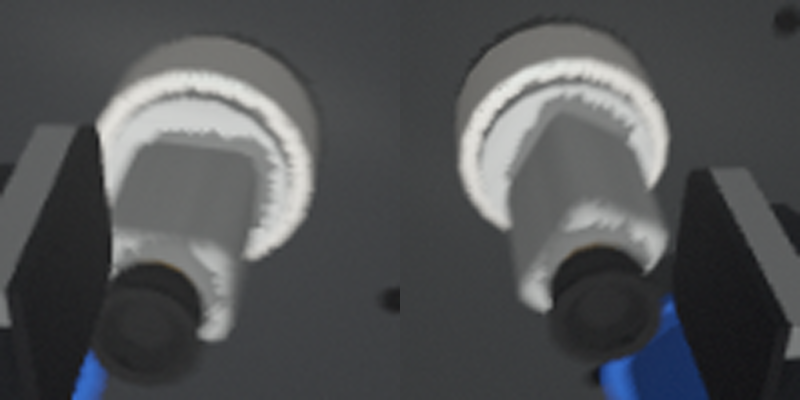

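```bash
python3 - <<'E'
from h import *
w=load('w16');w2=load('w15')
def L(x,y,z): return onz(w,185+x/4-.4,235+y/4-.4,z,True)[:2]
k=110/400
def R(x,y,z): return onz(w2,295+(x-400)*k-.4,225+y*k-.4,z,True)[:2]
def e(a,b): d=b-a; print(a.round(1),b.round(1),np.linalg.norm(d).round(1),np.degrees(np.arctan2(d[1],d[0])).round(1))
e(L(138,150,32),L(254,157,32)); e(L(112,230,86),L(238,255,86)); e(L(238,255,86),L(222,338,86))
e(R(550,107,32),R(635,140,32)); e(R(550,107,32),R(512,180,32)); e(R(590,205,86),R(664,240,86))
e(R(565,230,86),R(530,305,86))
print('ax',L(150,330,103),R(605,305,103))
E
```

```text
[ 467.7 -300.7] [ 490.1 -279.7] 30.8 43.2
[ 466.7 -291.1] [ 490.2 -274.8] 28.6 34.7
[ 490.2 -274.8] [ 502.8 -294.6] 23.5 -57.4
[ 486.9 -277.9] [ 504.6 -298. ] 26.8 -48.6
[ 486.9 -277.9] [ 468.7 -294.7] 24.7 -137.3
[ 490.3 -277.3] [ 502.9 -294.7] 21.5 -54.1
[ 482.6 -281.2] [ 467.2 -297.9] 22.8 -132.7
ax [ 484.66937774 -293.92484467] [ 485.60322485 -293.15865261]
```

Call:
servo_tool(
  motion=[
    {"gripper": 0.07,"tx": 0,"ty": 0,"tz": 0.02,"spin": 0.12},
    {"gripper": 0.07,"tx": 0,"ty": 0.0,"tz": 0.02,"spin": 0.12},
    {"gripper": 0.07,"tx": 0,"ty": 0,"tz": 0.02,"spin": 0.12},
    {"gripper": 0.07,"tx": 0,"ty": 0,"tz": 0.02,"spin": 0.12},
    {"gripper": 0.07,"tx": 0,"ty": 0,"tz": 0,"spin": 0.12},
  ],
)

```text
t: 14.23
tcp_pos: [460.6, -191.8, 114.8]
tcp_rot: [-177.3, -1.0, 98.9]
force: [0.1, 0.4, -0.4]
opening: 69.9
```

Call:
servo_tool(
  motion=[
    {"gripper": 0.07,"tx": 0,"ty": 0,"tz": 0,"spin": 0.12},
    {"gripper": 0.07,"tx": 0,"ty": 0.0,"tz": 0,"spin": 0.12},
    {"gripper": 0.07,"tx": 0,"ty": 0,"tz": 0,"spin": 0.12},
    {"gripper": 0.07,"tx": 0,"ty": 0,"tz": 0,"spin": 0.12},
    {"gripper": 0.07,"tx": 0,"ty": 0,"tz": 0,"spin": 0.12},
  ],
)

```text
t: 14.65
tcp_pos: [455.6, -188.8, 108.2]
tcp_rot: [-176.6, 0.9, 63.2]
force: [0.1, -0.7, -0.8]
opening: 69.9
```

Call:
servo_tool(
  motion=[
    {"gripper": 0.07,"tx": 0,"ty": 0,"tz": 0,"spin": 0.12},
    {"gripper": 0.07,"tx": 0,"ty": 0.0,"tz": 0,"spin": 0.12},
    {"gripper": 0.07,"tx": 0,"ty": 0,"tz": 0,"spin": 0.12},
  ],
)

```text
t: 14.9
tcp_pos: [453.9, -187.3, 105.8]
tcp_rot: [-177.0, 2.2, 41.7]
force: [0.6, -0.4, -0.2]
opening: 69.9
```

```bash
cat >> h.py <<'E'
def st(goal=None,yaw=None):
    q=sense(); R=rot(q['tcp_rot']); p=q['tcp_pos']
    print('t',q['t'],'p',p.round(1),'rpy',q['tcp_rot'].round(2),'zaxis xy deg',np.degrees(R[:2,2]).round(2),'F',q['force'].round(1),'T',q['torque'].round(2),'j',q['joints'].round(0),'op',round(q['opening'],1))
    if goal is not None: print('tool shift mm',(R.T@(np.array(goal)-p)).round(1))
    if yaw is not None: print('spin rad',np.radians(-((yaw-q['tcp_rot'][2]+180)%360-180)).round(3))
E
python3 - <<'E'
from h import *
w=snap('wrist','w17');st([485,-294,130],40)
E
```

```text
t 14.95 p [ 453.7 -187.1  105.6] rpy [-176.95    2.26   41.55] zaxis xy deg [-3.71  0.79] F [-0.4  0.1  0.2] T [-0.07 -0.04 -0.01] j [ -3.  18.  23. 118.  -9.  49. -23.] op 70.0
tool shift mm [-48.4  99.4 -27.8]
spin rad 0.027
```

View pics/w17.png

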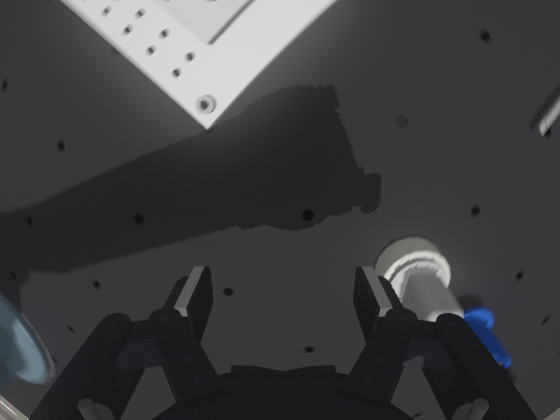

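Call:
servo_tool(
  motion=[
    {"gripper": 0.07,"tx": 0,"ty": 0,"tz": 0.03,"spin": 0},
    {"gripper": 0.07,"tx": 0,"ty": 0.0,"tz": 0.025,"spin": 0},
    {"gripper": 0.07,"tx": 0,"ty": 0,"tz": 0.0,"spin": 0},
  ],
)

```text
t: 15.2
tcp_pos: [452.4, -185.9, 50.1]
tcp_rot: [-177.2, 2.1, 41.3]
force: [-1.0, -0.5, -1.3]
opening: 69.9
```

```bash
python3 -c "
from h import *
st()"
```

```text
t 15.2 p [ 452.4 -185.9   50.1] rpy [-177.2     2.12   41.31] zaxis xy deg [-3.44  0.71] F [-1.  -0.5 -1.3] T [-0.06  0.02  0.04] j [ -2.  24.  22. 120. -12.  42. -21.] op 69.9
```

Call:
servo_tool(
  motion=[
    {"gripper": 0.07,"tx": 0,"ty": 0,"tz": 0.0,"spin": 0},
    {"gripper": 0.07,"tx": 0,"ty": 0.0,"tz": 0.0,"spin": 0},
    {"gripper": 0.07,"tx": 0,"ty": 0,"tz": 0.0,"spin": 0},
    {"gripper": 0.07,"tx": 0,"ty": 0,"tz": 0.0,"spin": 0},
    {"gripper": 0.07,"tx": 0,"ty": 0,"tz": 0.0,"spin": 0},
  ],
)

```text
t: 15.62
tcp_pos: [453.1, -186.0, 51.9]
tcp_rot: [-177.2, 2.1, 41.2]
force: [-0.2, 0.3, 0.3]
opening: 69.9
```

```bash
python3 -c "
from h import *
st()"
```

```text
t 15.6167 p [ 453.1 -186.    51.9] rpy [-177.22    2.11   41.2 ] zaxis xy deg [-3.41  0.7 ] F [-0.2  0.3  0.3] T [-0.02  0.   -0.03] j [ -2.  24.  22. 119. -12.  43. -21.] op 69.9
```

```bash
python3 - <<'E'
from h import *
L="""0.15 649 0 244 -179.88 0 90
.57 557 163.5 240.4 -179.9 0.6 88.4
.98 508 252.8 237.9 -179.7 0.4 68.3
1.4 505 254.6 235.7 -179.9 0.8 32.5
1.82 503 253.8 233.4 179.4 0.9 -3.3
2.28 497 279 133 179.7 .5 -.5
2.75 506 284 47 -179.6 -.4 -.1
3.17 511 285 55 -179.4 -.9 -.1
3.58 496 281 34 -179 -1.3 -.1
4 493 281 31 -178.9 -1.4 0
4.42 484 234 140 -179.1 -.8 .7
4.88 483 91 134 -179.6 -.3 0
5.32 488 94 94 -179.2 -.5 .8
5.72 492 85 89 -179 -1 1
5.97 487 86 52 -178.9 -1.3 .8
6.48 478 162 133 -179 -.7 .2
6.97 481 80 88 -179.5 -.3 -.3
7.72 484 164 145 -180 .4 -2.2
8.28 493 266 141 179.5 .7 -.7
9.4 498 284 53 179.9 0 -.2
10.27 499 284 28 -179.7 -.9 -.3
11.12 482 259 205 179.7 .7 .5
11.63 484 58 207 -180 .2 1
12.05 482 -148 202 -179.8 .6 1.2
12.47 475 -203 196 -179.5 1.1 28.5
12.88 470 -200 189 -178.3 .7 64.3
13.35 467 -197 193 -177.6 -.7 99.4
13.77 464 -194 198 -178.3 -2.5 134.8
14.23 460 -192 115 -177.3 -1 98.9
14.65 455 -189 108 -176.6 .9 63.2
14.9 454 -187 106 -177 2.2 41.7"""
for l in L.split('\n'):
    a=list(map(float,l.split())); R=rot(a[4:]); print(a[:4],np.degrees(R[:2,2]).round(1))
E
```

```text
[0.15, 649.0, 0.0, 244.0] [-0.1  0. ]
[0.57, 557.0, 163.5, 240.4] [-0.1 -0.6]
[0.98, 508.0, 252.8, 237.9] [-0.4 -0.3]
[1.4, 505.0, 254.6, 235.7] [-0.7 -0.3]
[1.82, 503.0, 253.8, 233.4] [-0.9 -0.5]
[2.28, 497.0, 279.0, 133.0] [-0.5 -0.3]
[2.75, 506.0, 284.0, 47.0] [0.4 0.4]
[3.17, 511.0, 285.0, 55.0] [0.9 0.6]
[3.58, 496.0, 281.0, 34.0] [1.3 1. ]
[4.0, 493.0, 281.0, 31.0] [1.4 1.1]
[4.42, 484.0, 234.0, 140.0] [0.8 0.9]
[4.88, 483.0, 91.0, 134.0] [0.3 0.4]
[5.32, 488.0, 94.0, 94.0] [0.5 0.8]
[5.72, 492.0, 85.0, 89.0] [1. 1.]
[5.97, 487.0, 86.0, 52.0] [1.3 1.1]
[6.48, 478.0, 162.0, 133.0] [0.7 1. ]
[6.97, 481.0, 80.0, 88.0] [0.3 0.5]
[7.72, 484.0, 164.0, 145.0] [-0.4  0. ]
[8.28, 493.0, 266.0, 141.0] [-0.7 -0.5]
[9.4, 498.0, 284.0, 53.0] [-0.  -0.1]
[10.27, 499.0, 284.0, 28.0] [0.9 0.3]
[11.12, 482.0, 259.0, 205.0] [-0.7 -0.3]
[11.63, 484.0, 58.0, 207.0] [-0.2 -0. ]
[12.05, 482.0, -148.0, 202.0] [-0.6  0.2]
[12.47, 475.0, -203.0, 196.0] [-1.2 -0.1]
[12.88, 470.0, -200.0, 189.0] [-1.8  0.1]
[13.35, 467.0, -197.0, 193.0] [-2.5  0.3]
[13.77, 464.0, -194.0, 198.0] [-3.   0.6]
[14.23, 460.0, -192.0, 115.0] [-2.8  0.6]
[14.65, 455.0, -189.0, 108.0] [-3.4  0.7]
[14.9, 454.0, -187.0, 106.0] [-3.6  0.8]
```

Call:
servo_tool(
  motion=[
    {"gripper": 0.07,"tx": 0.03,"ty": 0.026,"tz": 0.0,"spin": 0},
    {"gripper": 0.07,"tx": 0.03,"ty": 0.026,"tz": 0.0,"spin": 0},
    {"gripper": 0.07,"tx": 0.03,"ty": 0.026,"tz": 0.0,"spin": 0},
    {"gripper": 0.07,"tx": 0.03,"ty": 0.026,"tz": 0.0,"spin": 0},
    {"gripper": 0.07,"tx": 0,"ty": 0,"tz": 0.0,"spin": 0},
  ],
)

```text
t: 16.03
tcp_pos: [610.1, -185.4, 41.5]
tcp_rot: [-176.9, 2.2, 40.8]
force: [1.6, 1.5, 0.6]
opening: 69.8
```

```bash
python3 -c "
from h import *
st()"
```

```text
t 16.0333 p [ 610.1 -185.4   41.5] rpy [-176.86    2.15   40.8 ] zaxis xy deg [-3.68  0.97] F [1.6 1.5 0.6] T [ 0.07 -0.09 -0.02] j [ -2.  37.  20.  98. -15.  51. -24.] op 69.8
```

Call:
servo_tool(
  motion=[
    {"gripper": 0.07,"tx": 0,"ty": 0,"tz": 0.0,"spin": 0},
    {"gripper": 0.07,"tx": 0,"ty": 0.0,"tz": 0.0,"spin": 0},
    {"gripper": 0.07,"tx": 0,"ty": 0,"tz": 0.0,"spin": 0},
    {"gripper": 0.07,"tx": 0,"ty": 0,"tz": 0.0,"spin": 0},
    {"gripper": 0.07,"tx": 0,"ty": 0,"tz": 0.0,"spin": 0},
  ],
)

```text
t: 16.45
tcp_pos: [610.4, -185.7, 43.3]
tcp_rot: [-177.0, 2.1, 40.8]
force: [-0.1, 0.2, -0.2]
opening: 70.1
```

```bash
python3 -c "
from h import *
st()"
```

```text
t 16.45 p [ 610.4 -185.7   43.3] rpy [-176.95    2.11   40.83] zaxis xy deg [-3.59  0.92] F [-0.1  0.2 -0.2] T [-0.03 -0.05  0.01] j [ -2.  37.  20.  98. -15.  51. -24.] op 70.1
```

```bash
python3 - <<'E'
from h import *
c=load('wrist0'); print('cone base',onz(c,383,103,0,True), 'screwdriver tip',onz(c,283,360,10,True))
s=load('scene0'); print(onz(s,305,268,0),onz(s,157,315,10),onz(s,205,368,10))
E
```

```text
cone base [764.59600652  86.72914088   0.        ] screwdriver tip [ 648.77609408 -282.344747     10.        ]
[763.4670451   89.75768729   0.        ] [ 649.86531922 -285.30201436   10.        ] [ 836.73156461 -276.47942901   10.        ]
```

Call:
servo_tool(
  motion=[
    {"gripper": 0.0,"tx": 0.026,"ty": -0.016,"tz": 0.0,"spin": 0},
    {"gripper": 0.0,"tx": 0.026,"ty": -0.016,"tz": 0.0,"spin": 0},
    {"gripper": 0.0,"tx": 0.026,"ty": -0.016,"tz": 0.0,"spin": 0},
    {"gripper": 0.0,"tx": 0.026,"ty": -0.016,"tz": 0.0,"spin": 0},
    {"gripper": 0,"tx": 0,"ty": 0,"tz": 0.0,"spin": 0},
  ],
)

```text
t: 16.87
tcp_pos: [642.4, -74.2, 44.3]
tcp_rot: [-177.0, 2.3, 39.9]
force: [0.8, 2.2, -0.5]
opening: 9.3
```

```bash
python3 -c "
from h import *
st([640,-70,20])"
```

```text
t 16.8667 p [642.4 -74.2  44.3] rpy [-176.98    2.35   39.86] zaxis xy deg [-3.74  0.82] F [ 0.8  2.2 -0.5] T [ 0.15 -0.14 -0.01] j [-11.  38.  19.  97. -16.  52. -35.] op 9.3
tool shift mm [ 1.9 -3.5 24.4]
```

Call:
servo_tool(
  motion=[
    {"gripper": 0.0,"tx": 0,"ty": 0,"tz": 0.012,"spin": 0},
    {"gripper": 0.0,"tx": 0,"ty": 0,"tz": 0.012,"spin": 0},
    {"gripper": 0.0,"tx": -0.005,"ty": -0.004,"tz": 0.0,"spin": 0},
  ],
)

```text
t: 17.12
tcp_pos: [634.3, -72.3, 20.2]
tcp_rot: [-177.0, 2.2, 40.1]
force: [-0.9, -0.0, -0.5]
opening: 0.5
```

Call:
servo_tool(
  motion=[
    {"gripper": 0.0,"tx": -0.003,"ty": -0.0025,"tz": 0.0,"spin": 0},
    {"gripper": 0.0,"tx": -0.003,"ty": -0.0025,"tz": 0.0,"spin": 0},
  ],
)

```text
t: 17.28
tcp_pos: [624.7, -74.4, 19.1]
tcp_rot: [-177.1, 2.2, 39.8]
force: [9.0, 3.3, -3.4]
opening: 0.1
```

```bash
python3 -c "
from h import *
st()"
```

```text
t 17.2833 p [624.7 -74.4  19.1] rpy [-177.08    2.2    39.83] zaxis xy deg [-3.56  0.83] F [ 9.   3.3 -3.4] T [ 0.69 -2.08 -0.11] j [-11.  38.  19. 100. -16.  48. -35.] op 0.1
```

Contact (9 N). Push gently and watch the tilt.

Call:
servo_tool(
  motion=[
    {"gripper": 0.0,"tx": -0.002,"ty": -0.0016,"tz": 0.0,"spin": 0},
    {"gripper": 0.0,"tx": -0.002,"ty": -0.0016,"tz": 0.0,"spin": 0},
    {"gripper": 0.0,"tx": -0.002,"ty": -0.0016,"tz": 0.0,"spin": 0},
  ],
)

```text
t: 17.53
tcp_pos: [624.6, -75.6, 21.2]
tcp_rot: [-177.9, 1.2, 39.5]
force: [4.6, 1.1, -3.9]
opening: 0.1
```

```bash
python3 -c "
from h import *
st()"
```

```text
t 17.5333 p [624.6 -75.6  21.2] rpy [-177.91    1.22   39.52] zaxis xy deg [-2.27  0.84] F [ 4.6  1.1 -3.9] T [ 0.21 -1.16 -0.06] j [-11.  38.  19. 101. -16.  47. -35.] op 0.1
```

Call:
servo_tool(
  motion=[
    {"gripper": 0.0,"tx": -0.002,"ty": -0.0016,"tz": 0.001,"spin": 0},
    {"gripper": 0.0,"tx": -0.002,"ty": -0.0016,"tz": 0.001,"spin": 0},
    {"gripper": 0.0,"tx": -0.002,"ty": -0.0016,"tz": 0.001,"spin": 0},
    {"gripper": 0.0,"tx": -0.002,"ty": -0.0016,"tz": 0.001,"spin": 0},
    {"gripper": 0.0,"tx": -0.002,"ty": -0.0016,"tz": 0.001,"spin": 0},
  ],
)

```text
t: 17.95
tcp_pos: [624.2, -75.9, 21.5]
tcp_rot: [-179.0, -0.3, 39.2]
force: [4.3, 1.5, -2.0]
opening: 0.2
```

```bash
python3 -c "
from h import *
st()"
```

```text
t 17.95 p [624.2 -75.9  21.5] rpy [-179.04   -0.29   39.19] zaxis xy deg [-0.38  0.92] F [ 4.3  1.5 -2. ] T [ 0.35 -1.18 -0.06] j [-11.  37.  18. 102. -17.  44. -34.] op 0.2
```

Call:
servo_tool(
  motion=[
    {"gripper": 0.0,"tx": -0.002,"ty": -0.0016,"tz": 0.001,"spin": 0},
    {"gripper": 0.0,"tx": -0.002,"ty": -0.0016,"tz": 0.001,"spin": 0},
    {"gripper": 0.0,"tx": -0.002,"ty": -0.0016,"tz": 0.001,"spin": 0},
    {"gripper": 0.0,"tx": 0.012,"ty": 0.01,"tz": 0,"spin": 0},
    {"gripper": 0.0,"tx": 0.0,"ty": 0,"tz": -0.03,"spin": 0},
  ],
)

```text
t: 18.37
tcp_pos: [631.4, -77.4, 44.8]
tcp_rot: [-179.1, -0.4, 38.9]
force: [0.0, 1.4, -1.5]
opening: -0.1
```

Call:
servo_tool(
  motion=[
    {"gripper": 0.07,"tx": 0,"ty": 0,"tz": -0.03,"spin": 0},
    {"gripper": 0.07,"tx": 0,"ty": 0,"tz": -0.03,"spin": 0},
    {"gripper": 0.07,"tx": 0,"ty": 0,"tz": -0.02,"spin": 0},
    {"gripper": 0.07,"tx": 0,"ty": 0,"tz": 0,"spin": 0},
  ],
)

```text
t: 18.7
tcp_pos: [627.2, -86.1, 129.0]
tcp_rot: [-179.0, 0.1, 38.5]
force: [1.5, 0.6, -0.1]
opening: 48.2
```

```bash
python3 -c "
from h import *
st([485,-294,132],40)"
```

```text
t 18.7 p [627.2 -86.1 129. ] rpy [-1.7897e+02  1.0000e-01  3.8460e+01] zaxis xy deg [-0.71  0.75] F [ 1.5  0.6 -0.1] T [-0.05 -0.1  -0.03] j [-13.  29.  22.  99. -13.  55. -37.] op 48.2
tool shift mm [-240.7   74.3   -3.9]
spin rad -0.027
```

Call:
servo_tool(
  motion=[
    {"gripper": 0.07,"tx": -0.038,"ty": 0.012,"tz": -0.003,"spin": -0.005},
    {"gripper": 0.07,"tx": -0.038,"ty": 0.012,"tz": 0,"spin": -0.005},
    {"gripper": 0.07,"tx": -0.038,"ty": 0.012,"tz": 0,"spin": -0.005},
    {"gripper": 0.07,"tx": -0.038,"ty": 0.012,"tz": 0,"spin": -0.005},
    {"gripper": 0.07,"tx": -0.038,"ty": 0.012,"tz": 0,"spin": -0.005},
  ],
)

```text
t: 19.12
tcp_pos: [517.3, -246.9, 129.8]
tcp_rot: [-178.7, -0.3, 41.0]
force: [-0.5, -1.6, 0.2]
opening: 70.3
```

```bash
python3 -c "
from h import *
w=snap('wrist','w20');st([485,-294,132],40)"
```

```text
t 19.1667 p [ 509.4 -258.2  129.8] rpy [-178.77    0.23   40.21] zaxis xy deg [-0.97  0.79] F [-4.3 -6.5  0.2] T [-0.44  0.35  0.01] j [  2.  23.  25. 108. -13.  53. -16.] op 70.1
tool shift mm [-41.7  11.5  -2.3]
spin rad 0.004
```

View pics/w20.png

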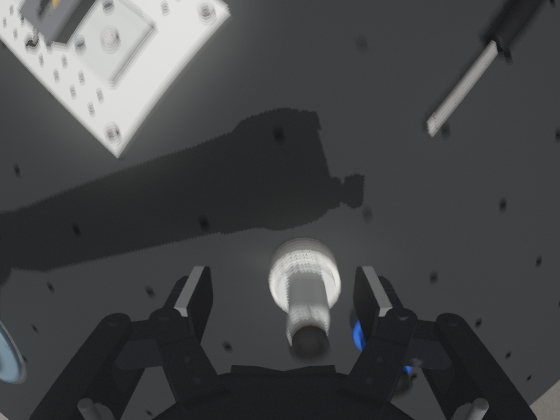

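Call:
servo_tool(
  motion=[
    {"gripper": 0.07,"tx": -0.022,"ty": 0.011,"tz": 0,"spin": 0},
    {"gripper": 0.07,"tx": 0,"ty": 0,"tz": 0,"spin": 0},
    {"gripper": 0.07,"tx": 0,"ty": 0,"tz": 0,"spin": 0},
  ],
)

```text
t: 19.42
tcp_pos: [488.7, -288.9, 127.4]
tcp_rot: [-178.4, 0.6, 39.2]
force: [1.0, 1.2, -0.5]
opening: 69.9
```

```bash
python3 -c "
from h import *
w=snap('wrist','w21');st([485,-294,132],40)
a=w['pixels'][230:360,230:360];cv2.imwrite('pics/w21c.png',cv2.resize(a,None,fx=4.5,fy=4.5,interpolation=cv2.INTER_CUBIC))"
```

```text
t 19.4667 p [ 487.4 -290.5  127.4] rpy [-178.47    0.74   39.11] zaxis xy deg [-1.54  0.72] F [-0.9 -0.5  0.5] T [-0.11  0.04 -0.02] j [  5.  23.  26. 108. -12.  53. -14.] op 70.0
tool shift mm [-4.1  1.1 -4.6]
spin rad -0.016
```

View pics/w21c.png

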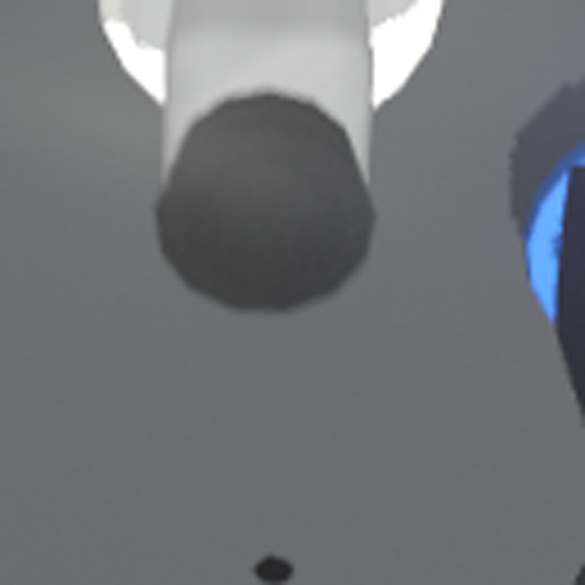

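```bash
python3 -c "
from h import *
w=load('w21');p=onz(w,230+265/4.5-.4,230+202/4.5-.4,103,True);print(p,w['eye'],w['rotation']);
l=[onz(w,230+x/4.5-.4,230+y/4.5-.4,86,True) for x,y in ((163,105),(163,160),(370,110),(371,165))]
for a,b in ((0,1),(2,3)): d=l[b]-l[a]; print(l[a],np.degrees(np.arctan2(d[1],d[0])),np.linalg.norm(d))
m=l[2]-l[0];print(m)
st([p[0],p[1],61],40)"
```

```text
[ 485.35865361 -295.91174324  103.        ] [ 555.75210328 -239.75858444  255.25288317] [160.64411204   1.52213788 -50.83450986]
[ 480.24151111 -282.76154832   86.        ] -142.09381308331294 8.172244173703575
[ 496.85816266 -303.82016306   86.        ] -137.73145062811065 8.18659983936253
[ 16.61665155 -21.05861474   0.        ]
t 19.4667 p [ 487.4 -290.5  127.4] rpy [-178.47    0.74   39.11] zaxis xy deg [-1.54  0.72] F [-0.9 -0.5  0.5] T [-0.11  0.04 -0.02] j [  5.  23.  26. 108. -12.  53. -14.] op 70.0
tool shift mm [-4.1  4.7 66.3]
spin rad -0.016
```

Call:
servo_tool(
  motion=[
    {"gripper": 0.07,"tx": -0.004,"ty": 0.005,"tz": 0,"spin": -0.016},
    {"gripper": 0.07,"tx": 0,"ty": 0,"tz": 0.02,"spin": 0},
    {"gripper": 0.07,"tx": 0,"ty": 0,"tz": 0.02,"spin": 0},
    {"gripper": 0.07,"tx": 0,"ty": 0,"tz": 0.005,"spin": 0},
  ],
)

```text
t: 19.8
tcp_pos: [486.3, -295.8, 81.7]
tcp_rot: [-178.5, 0.7, 40.1]
force: [-0.5, 0.9, -0.4]
opening: 69.7
```

```bash
python3 -c "
from h import *
w=snap('wrist','w22');st([485.3,-295.8,61],40)"
```

```text
t 19.85 p [ 486.3 -295.3   81.5] rpy [-178.45    0.69   40.12] zaxis xy deg [-1.53  0.74] F [-0.5  1.  -1.5] T [ 0.02 -0.02 -0.01] j [  7.  27.  25. 109. -15.  48. -11.] op 70.2
tool shift mm [-0.9  0.3 20.5]
spin rad 0.002
```

View pics/w22.png

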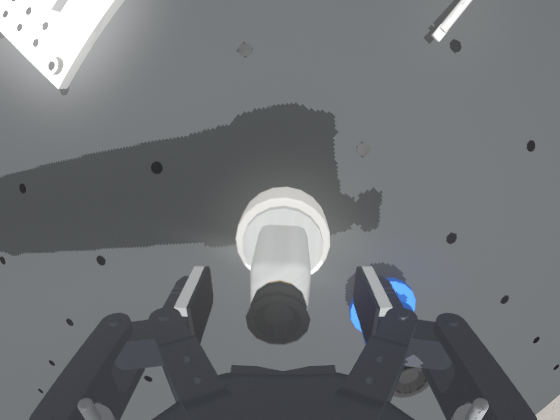

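Call:
servo_tool(
  motion=[
    {"gripper": 0.07,"tx": -0.001,"ty": 0,"tz": 0.012,"spin": 0},
    {"gripper": 0.07,"tx": 0,"ty": 0,"tz": 0.008,"spin": 0},
    {"gripper": 0.02,"tx": 0,"ty": 0,"tz": 0,"spin": 0},
    {"gripper": 0.02,"tx": 0,"ty": 0,"tz": 0,"spin": 0},
    {"gripper": 0.02,"tx": 0,"ty": 0,"tz": 0,"spin": 0},
  ],
  squeeze=40,
)

```text
t: 20.27
tcp_pos: [486.3, -293.5, 60.2]
tcp_rot: [-178.4, 0.7, 40.3]
force: [0.3, -0.6, 1.0]
opening: 34.3
```

```bash
python3 -c "
from h import *
st([485.3,-295.8,61],40)"
```

```text
t 20.2667 p [ 486.3 -293.5   60.2] rpy [-178.4     0.67   40.34] zaxis xy deg [-1.54  0.78] F [ 0.3 -0.6  1. ] T [ 0.05 -0.04 -0.  ] j [  7.  29.  24. 110. -16.  46. -10.] op 34.3
tool shift mm [-2.3  1.1 -0.8]
spin rad 0.006
```

Call:
servo_tool(
  motion=[
    {"gripper": 0.02,"tx": -0.002,"ty": 0.001,"tz": 0,"spin": 0},
    {"gripper": 0.02,"tx": 0,"ty": 0,"tz": 0,"spin": 0},
    {"gripper": 0.02,"tx": 0,"ty": 0,"tz": 0,"spin": 0},
  ],
  squeeze=80,
)

```text
t: 20.52
tcp_pos: [487.2, -296.3, 62.1]
tcp_rot: [-178.6, 0.6, 40.4]
force: [-0.2, -0.9, -1.4]
opening: 27.2
```

```bash
python3 -c "
from h import *
st([485.3,-295.8,61],40)"
```

```text
t 20.5167 p [ 487.2 -296.3   62.1] rpy [-178.6     0.56   40.36] zaxis xy deg [-1.33  0.7 ] F [-0.2 -0.9 -1.4] T [-0.02 -0.01 -0.04] j [  8.  29.  24. 110. -16.  46. -10.] op 27.2
tool shift mm [-1.1 -1.6  1.1]
spin rad 0.006
```

Call:
servo_tool(
  motion=[
    {"gripper": 0.02,"tx": 0,"ty": 0,"tz": -0.012,"spin": 0},
    {"gripper": 0.02,"tx": 0,"ty": 0,"tz": -0.02,"spin": 0},
    {"gripper": 0.02,"tx": 0,"ty": 0,"tz": -0.02,"spin": 0},
    {"gripper": 0.02,"tx": 0,"ty": 0,"tz": -0.01,"spin": 0},
  ],
)

```text
t: 20.85
tcp_pos: [485.1, -295.8, 124.6]
tcp_rot: [-178.1, 0.8, 40.3]
force: [0.8, -0.1, -0.1]
opening: 27.5
```

```bash
python3 -c "
from h import *
w=snap('wrist','w23');c=snap('side','s23');st([541,19.2,125],178.3)
I=np.hstack([cv2.resize(c['pixels'][270:400,270:440],(400,306),interpolation=cv2.INTER_CUBIC),cv2.resize(w['pixels'],(400,306))])
cv2.imwrite('pics/p23.png',I)"
```

```text
t 20.95 p [ 486.  -296.2  124.7] rpy [-178.27    0.73   40.31] zaxis xy deg [-1.67  0.85] F [ 0.4  0.  -1.4] T [-0.02 -0.08  0.03] j [  6.  24.  26. 108. -13.  53. -12.] op 27.0
tool shift mm [ 246.  -204.9    2.8]
spin rad -2.408
```

View pics/p23.png

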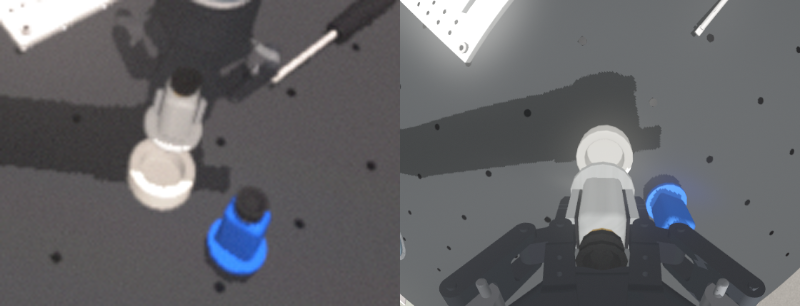

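Call:
servo_tool(
  motion=[
    {"gripper": 0.02,"tx": 0.03,"ty": -0.025,"tz": 0,"spin": 0},
    {"gripper": 0.02,"tx": 0.03,"ty": -0.025,"tz": 0,"spin": 0},
    {"gripper": 0.02,"tx": 0.03,"ty": -0.025,"tz": 0,"spin": 0},
    {"gripper": 0.02,"tx": 0.03,"ty": -0.025,"tz": 0,"spin": 0},
    {"gripper": 0.02,"tx": 0.03,"ty": -0.025,"tz": 0,"spin": 0},
  ],
)

```text
t: 21.37
tcp_pos: [516.8, -114.1, 125.0]
tcp_rot: [-178.7, 1.2, 38.7]
force: [0.9, 0.5, -1.3]
opening: 27.4
```

Call:
servo_tool(
  motion=[
    {"gripper": 0.02,"tx": 0.02,"ty": -0.017,"tz": 0,"spin": 0},
    {"gripper": 0.02,"tx": 0.0,"ty": 0,"tz": 0,"spin": -0.12},
    {"gripper": 0.02,"tx": 0,"ty": 0,"tz": 0,"spin": -0.12},
    {"gripper": 0.02,"tx": 0,"ty": 0,"tz": 0,"spin": -0.12},
    {"gripper": 0.02,"tx": 0,"ty": 0,"tz": 0,"spin": -0.12},
  ],
)

```text
t: 21.78
tcp_pos: [520.5, -67.8, 120.0]
tcp_rot: [-177.8, 0.2, 67.7]
force: [0.8, -0.8, -1.1]
opening: 27.3
```

Call:
servo_tool(
  motion=[
    {"gripper": 0.02,"tx": 0,"ty": 0,"tz": 0,"spin": -0.12},
    {"gripper": 0.02,"tx": 0.0,"ty": 0,"tz": 0,"spin": -0.12},
    {"gripper": 0.02,"tx": 0,"ty": 0,"tz": 0,"spin": -0.12},
    {"gripper": 0.02,"tx": 0,"ty": 0,"tz": 0,"spin": -0.12},
    {"gripper": 0.02,"tx": 0,"ty": 0,"tz": 0,"spin": -0.12},
  ],
)

```text
t: 22.2
tcp_pos: [515.9, -65.6, 114.8]
tcp_rot: [-177.6, -1.3, 103.4]
force: [0.8, -0.4, -1.9]
opening: 27.4
```

```bash
python3 -c "
from h import *
st([541,19.2,125],178.3)"
```

```text
t 22.2 p [515.9 -65.6 114.8] rpy [-177.58   -1.33  103.41] zaxis xy deg [-2.67  0.73] F [ 0.8 -0.4 -1.9] T [ 0.01 -0.09  0.05] j [ -6.  19.  10. 114.  -5.  50.  21.] op 27.4
tool shift mm [ 76.9  43.7 -10.2]
spin rad -1.307
```

Call:
servo_tool(
  motion=[
    {"gripper": 0.02,"tx": 0,"ty": 0,"tz": -0.002,"spin": -0.12},
    {"gripper": 0.02,"tx": 0.0,"ty": 0,"tz": -0.002,"spin": -0.12},
    {"gripper": 0.02,"tx": 0,"ty": 0,"tz": -0.002,"spin": -0.12},
    {"gripper": 0.02,"tx": 0,"ty": 0,"tz": -0.002,"spin": -0.12},
    {"gripper": 0.02,"tx": 0,"ty": 0,"tz": -0.002,"spin": -0.12},
  ],
)

```text
t: 22.62
tcp_pos: [510.9, -65.4, 119.3]
tcp_rot: [-178.4, -3.0, 139.2]
force: [-0.4, 0.1, -1.3]
opening: 27.2
```

Call:
servo_tool(
  motion=[
    {"gripper": 0.02,"tx": 0,"ty": 0,"tz": -0.002,"spin": -0.12},
    {"gripper": 0.02,"tx": 0.0,"ty": 0,"tz": -0.002,"spin": -0.12},
    {"gripper": 0.02,"tx": 0,"ty": 0,"tz": -0.002,"spin": -0.12},
    {"gripper": 0.02,"tx": 0,"ty": 0,"tz": -0.002,"spin": -0.12},
    {"gripper": 0.02,"tx": 0,"ty": 0,"tz": -0.002,"spin": -0.12},
  ],
)

```text
t: 23.03
tcp_pos: [506.6, -65.4, 124.5]
tcp_rot: [179.5, -3.9, 175.1]
force: [-0.1, -0.7, -0.9]
opening: 27.5
```

```bash
python3 -c "
from h import *
st([541,19.2,125],178.3)"
```

```text
t 23.0333 p [506.6 -65.4 124.5] rpy [179.5   -3.94 175.06] zaxis xy deg [-3.88  0.84] F [-0.1 -0.7 -0.9] T [-0.06 -0.09 -0.03] j [  5.  18.  -2. 113.   0.  53.  88.] op 27.5
tool shift mm [-26.9  87.3  -1.6]
spin rad -0.057
```

```bash
cat >> h.py <<'E'
Rg=rot([-178.6,.56,40.36]); pg=np.array([487.2,-296.3,62.1]); fl_t=Rg.T@(np.array([485.3,-295.8,26.])-pg)
Rp_t=Rg.T@rot([0,0,40.0])   # post frame in tool
def post():
    q=sense();R=rot(q['tcp_rot']);p=q['tcp_pos'];RP=R@Rp_t; fl=p+R@fl_t
    tip=fl-18*RP[:,2]; pin=fl-12.5*RP[:,2]
    print('flange',fl.round(1),'tip',tip.round(1),'tiltdown xy deg',np.degrees(-RP[:2,2]).round(2),'yaw',np.degrees(np.arctan2(RP[1,0],RP[0,0])).round(1))
    g=np.array([541.,19.2]); print('tip->socket tool mm',(R.T@np.r_[g-tip[:2],0]).round(1), 'flange->',(R.T@np.r_[g-fl[:2],0]).round(1))
E
python3 -c "
from h import *
post()"
```

```text
flange [504.8 -65.7  88.4] tip [503.5 -65.   70.5] tiltdown xy deg [-4.31  2.28] yaw 174.7
tip->socket tool mm [-30.1  87.1  -1.3] flange-> [-28.7  87.7  -1.2]
```

Call:
servo_tool(
  motion=[
    {"gripper": 0.02,"tx": -0.008,"ty": 0.03,"tz": 0,"spin": -0.055},
    {"gripper": 0.02,"tx": -0.01,"ty": 0.03,"tz": 0,"spin": 0},
    {"gripper": 0.02,"tx": -0.008,"ty": 0.026,"tz": 0,"spin": 0},
    {"gripper": 0.02,"tx": 0,"ty": 0,"tz": 0,"spin": 0},
    {"gripper": 0.02,"tx": 0,"ty": 0,"tz": 0,"spin": 0},
  ],
)

```text
t: 23.45
tcp_pos: [533.8, 18.6, 119.0]
tcp_rot: [179.3, -4.3, 178.2]
force: [-0.1, -1.4, -1.5]
opening: 27.1
```

```bash
python3 -c "
from h import *
w=snap('wrist','w24');c=snap('side','s24');s=snap('scene','c24');st([541,19.2,125],178.3);post()
I=np.hstack([cv2.resize(c['pixels'][190:290,220:340],(400,333),interpolation=cv2.INTER_CUBIC),cv2.resize(s['pixels'][170:270,180:300],(400,333),interpolation=cv2.INTER_CUBIC)])
cv2.imwrite('pics/p24.png',I)"
```

```text
t 23.6 p [533.6  17.4 119.3] rpy [179.31  -4.33 178.07] zaxis xy deg [-4.3   0.83] F [-0.4 -0.3 -2. ] T [ 0.01 -0.12  0.04] j [ -1.  21.  -5. 110.   1.  53.  82.] op 26.9
tool shift mm [-6.9  2.2 -6.2]
spin rad -0.004
flange [531.6  17.1  83.2] tip [530.1  17.8  65.3] tiltdown xy deg [-4.81  2.25] yaw 177.7
tip->socket tool mm [-10.8   1.7  -0.8] flange-> [-9.3  2.4 -0.7]
```

View pics/p24.png

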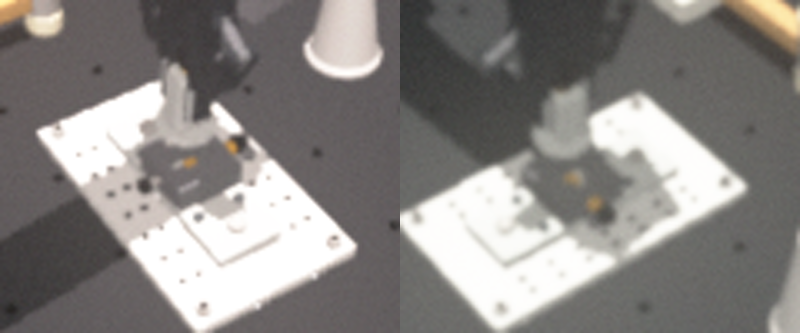

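View pics/w24.png

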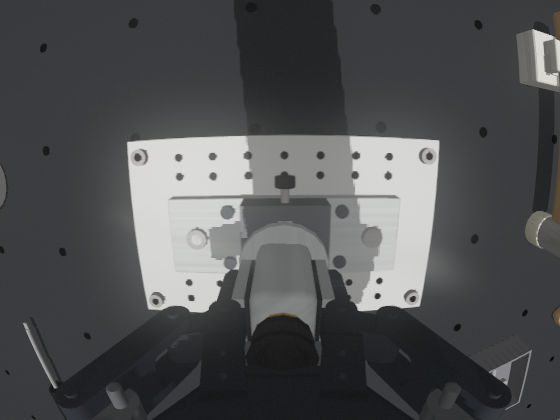

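Call:
servo_tool(
  motion=[
    {"gripper": 0.02,"tx": -0.0105,"ty": 0.002,"tz": 0,"spin": 0},
    {"gripper": 0.02,"tx": -0.001,"ty": 0,"tz": 0.01,"spin": 0},
    {"gripper": 0.02,"tx": 0,"ty": 0,"tz": 0,"spin": 0},
  ],
)

```text
t: 23.85
tcp_pos: [544.7, 15.4, 107.5]
tcp_rot: [179.4, -4.3, 177.8]
force: [-1.6, -0.5, -1.9]
opening: 27.2
```

```bash
python3 -c "
from h import *
w=snap('wrist','w25');c=snap('side','s25');s=snap('scene','c25');st();post()
I=np.hstack([cv2.resize(c['pixels'][205:275,240:320],(400,350),interpolation=cv2.INTER_CUBIC),cv2.resize(s['pixels'][185:255,195:275],(400,350),interpolation=cv2.INTER_CUBIC)])
cv2.imwrite('pics/p25.png',I)"
```

```text
t 24.0 p [546.2  15.9 109.4] rpy [179.39  -4.13 177.79] zaxis xy deg [-4.1   0.77] F [-0.1  0.1 -0.8] T [-0.02 -0.12 -0.01] j [ -1.  23.  -5. 109.   1.  53.  81.] op 27.1
flange [544.3  15.7  73.3] tip [542.9  16.4  55.4] tiltdown xy deg [-4.6   2.19] yaw 177.4
tip->socket tool mm [2.  2.8 0.2] flange-> [3.5 3.4 0.3]
```

View pics/p25.png

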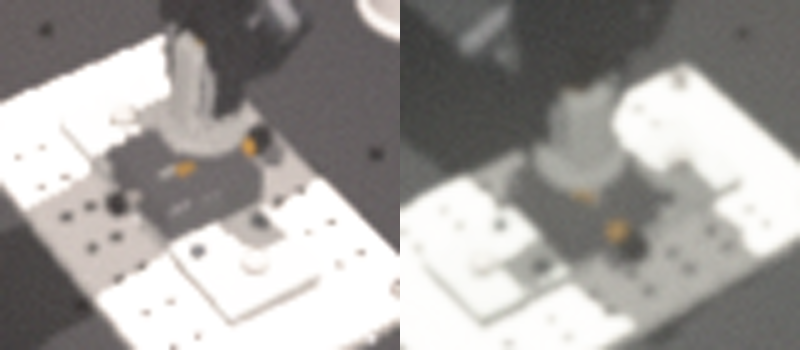

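```bash
python3 -c "
from h import *
c=load('s25');s=load('c25')
print(tri(ray(c,281-.4,231-.4),ray(s,231.6-.4,218-.4)))
f=np.array([544.3,15.7,76]);print(proj(c,f),proj(s,f))
for nm,i in (('side',c),('scene',s)):
  for sh in ((25,0,0),(-25,0,0),(0,25,0),(0,-25,0)): print(nm,sh,((proj(i,f+sh)-([240,205] if nm=='side' else [195,185]))*5).round(0))
"
```

```text
(array([549.80371812,  13.82710622,  71.53032378]), [np.float64(0.1476153573369424), np.float64(0.14761535733703973)])
[278.55959869 229.83834903] [230.47254791 214.94644958]
side (25, 0, 0) [231. 106.]
side (-25, 0, 0) [154. 143.]
side (0, 25, 0) [166.  97.]
side (0, -25, 0) [220. 152.]
scene (25, 0, 0) [206. 175.]
scene (-25, 0, 0) [150. 125.]
scene (0, 25, 0) [214. 129.]
scene (0, -25, 0) [140. 171.]
```

```bash
python3 -c "
from h import *
c=load('s25')['pixels'][212:252,255:305];s=load('c25')['pixels'][195:235,210:260]
f=lambda i:cv2.resize(np.clip((i.astype(float)-40)*1.3,0,255).astype(np.uint8),(400,320),interpolation=cv2.INTER_LANCZOS4)
cv2.imwrite('pics/p25b.png',np.hstack([f(c),f(s)]))"
```

```text
(no output)
```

View pics/p25b.png

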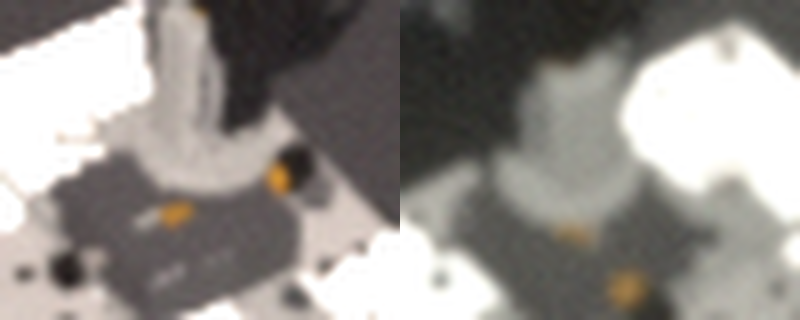

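```bash
python3 -c "
from h import *
c=load('s25');s=load('c25')
print(tri(ray(c,280.8,229.2),ray(s,230.8,216.2)))
f=np.array([544.3,15.7,73.3]);print(proj(c,f),proj(s,f))
# socket plunger & socket corners same views: plunger
print(tri(ray(c,255+176/8-.4,212+213/8-.4),ray(s,210+172/8-.4,195+234/8-.4)))
print(proj(c,[541,19.2,39]),proj(s,[541,19.2,39]))
"
```

```text
(array([549.74109828,  12.95178484,  77.34870887]), [np.float64(0.21965973320401758), np.float64(0.2196597332039885)])
[278.54288555 230.57063282] [230.52391095 215.66896058]
(array([542.0107682 ,  18.67194757,  40.94952907]), [np.float64(2.0232745491142197), np.float64(2.0232745491141806)])
[276.59857785 239.38089899] [231.4647124  223.43941774]
```

```bash
python3 -c "
from h import *
w=load('w25');a=w['pixels'][180:380,180:390];cv2.imwrite('pics/w25c.png',cv2.resize(a,None,fx=3,fy=3,interpolation=cv2.INTER_CUBIC))
f=np.array([544.3,15.7,79.3])
R=rot(w['rotation'])
for d in ((0,0,0),(-25,0,0),(0,25,0),(0,-25,0)): print(((proj(w,f+d,True)-[180,180])*3).round())
print('socket',((proj(w,[541,19.2,48],True)-[180,180])*3).round(),[((proj(w,[541+a,19.2+b,48],True)-[180,180])*3).round().tolist() for a,b in ((-31,-29),(-29,31),(31,29),(29,-31))])
"
```

```text
[316. 256.]
[310. 124.]
[452. 249.]
[179. 260.]
socket [329. 181.] [[182.0, 42.0], [475.0, 40.0], [463.0, 304.0], [194.0, 308.0]]
```

View pics/w25c.png

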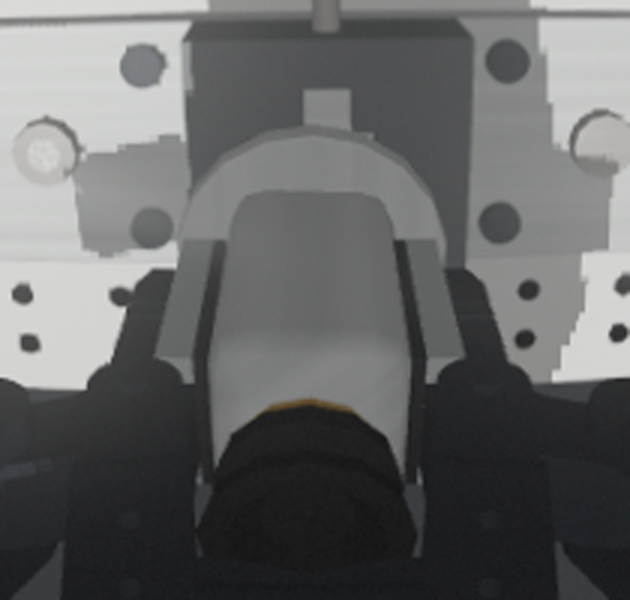

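```bash
cat >> h.py <<'E'
fl_t=fl_t+np.array([-2.8,-0.4,0])
E
python3 -c "
from h import *
post()"
```

```text
flange [547.1  15.2  73.1] tip [545.7  15.9  55.2] tiltdown xy deg [-4.6   2.19] yaw 177.4
tip->socket tool mm [4.8 3.2 0.4] flange-> [6.3 3.8 0.5]
```

Call:
servo_tool(
  motion=[
    {"gripper": 0.02,"tx": 0.0045,"ty": 0.0035,"tz": 0,"spin": -0.015},
    {"gripper": 0.02,"tx": 0,"ty": 0,"tz": 0.001,"spin": 0},
  ],
)

```text
t: 24.17
tcp_pos: [541.6, 19.4, 109.0]
tcp_rot: [179.3, -4.1, 178.7]
force: [-0.6, -0.0, -1.9]
opening: 27.0
```

```bash
python3 -c "
from h import *
st();post()
w=snap('wrist','w26');a=w['pixels'][180:380,180:390];cv2.imwrite('pics/w26c.png',cv2.resize(a,None,fx=3,fy=3,interpolation=cv2.INTER_CUBIC))
"
```

```text
t 24.1667 p [541.6  19.4 109. ] rpy [179.32  -4.1  178.66] zaxis xy deg [-4.08  0.78] F [-0.6 -0.  -1.9] T [-0.   -0.03  0.04] j [ -1.  22.  -5. 110.   1.  52.  82.] op 27.0
flange [542.6  18.7  72.7] tip [541.2  19.4  54.8] tiltdown xy deg [-4.6   2.19] yaw 178.3
tip->socket tool mm [ 0.2 -0.2  0. ] flange-> [1.6 0.4 0.1]
```

View pics/w26c.png

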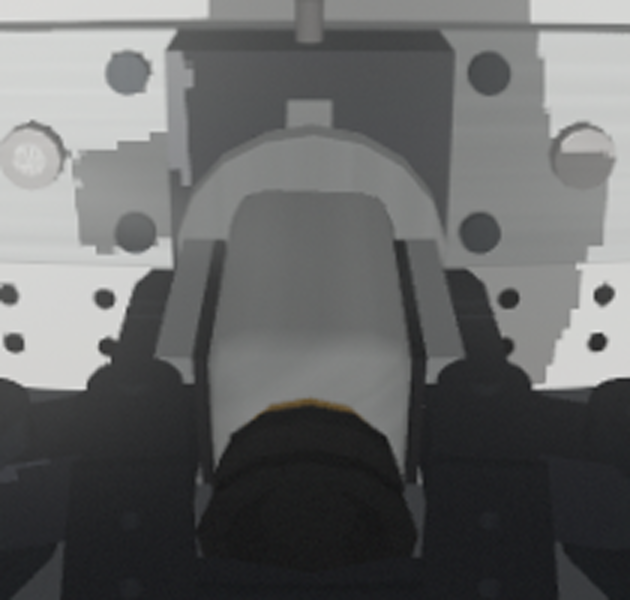

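Call:
servo_tool(
  motion=[
    {"gripper": 0.02,"tx": -0.0005,"ty": 0,"tz": 0.006,"spin": 0},
    {"gripper": 0.02,"tx": -0.0005,"ty": 0,"tz": 0.006,"spin": 0},
  ],
)

```text
t: 24.38
tcp_pos: [543.2, 19.2, 97.7]
tcp_rot: [179.3, -3.9, 178.6]
force: [1.0, -0.2, -1.2]
opening: 27.2
```

```bash
python3 -c "
from h import *
st();post()
w=snap('wrist','w27');a=w['pixels'][180:380,180:390];cv2.imwrite('pics/w27c.png',cv2.resize(a,None,fx=3,fy=3,interpolation=cv2.INTER_CUBIC))
"
```

```text
t 24.3833 p [543.2  19.2  97.7] rpy [179.33  -3.86 178.64] zaxis xy deg [-3.84  0.76] F [ 1.  -0.2 -1.2] T [-0.03 -0.04  0.01] j [ -1.  23.  -5. 110.   1.  51.  82.] op 27.2
flange [544.3  18.4  61.4] tip [543.   19.1  43.5] tiltdown xy deg [-4.36  2.17] yaw 178.3
tip->socket tool mm [2.  0.  0.1] flange-> [3.4 0.7 0.2]
```

View pics/w27c.png

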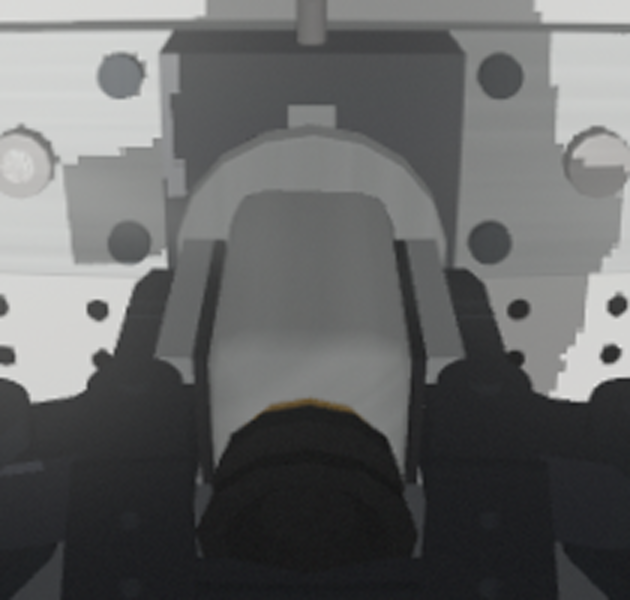

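Call:
servo_tool(
  motion=[
    {"gripper": 0.02,"tx": 0.0015,"ty": 0,"tz": 0.003,"spin": 0},
    {"gripper": 0.02,"tx": 0.0005,"ty": 0,"tz": 0.003,"spin": 0},
  ],
)

```text
t: 24.6
tcp_pos: [540.4, 19.3, 90.3]
tcp_rot: [179.3, -3.9, 178.6]
force: [-0.0, 0.0, 5.5]
opening: 27.4
```

```bash
python3 -c "
from h import *
st();post()"
```

```text
t 24.6 p [540.4  19.3  90.3] rpy [179.34  -3.93 178.64] zaxis xy deg [-3.91  0.75] F [-0.   0.   5.5] T [-0.09  0.33  0.03] j [ -2.  24.  -5. 110.   1.  50.  82.] op 27.4
flange [541.5  18.5  54. ] tip [540.1  19.2  36. ] tiltdown xy deg [-4.44  2.16] yaw 178.3
tip->socket tool mm [-0.9  0.  -0.1] flange-> [0.5 0.7 0. ]
```

Call:
servo_tool(
  motion=[
    {"gripper": 0.02,"tx": 0.002,"ty": 0,"tz": 0.0005,"spin": 0},
    {"gripper": 0.02,"tx": 0.002,"ty": 0,"tz": 0.0005,"spin": 0},
    {"gripper": 0.02,"tx": 0.002,"ty": 0,"tz": 0.0005,"spin": 0},
  ],
)

```text
t: 24.85
tcp_pos: [539.2, 19.3, 91.9]
tcp_rot: [179.3, -3.3, 178.6]
force: [0.5, -0.8, -0.0]
opening: 27.3
```

```bash
python3 -c "
from h import *
st();post()"
```

```text
t 24.85 p [539.2  19.3  91.9] rpy [179.32  -3.33 178.61] zaxis xy deg [-3.31  0.76] F [ 0.5 -0.8 -0. ] T [ 0.   -0.18  0.04] j [ -2.  23.  -5. 111.   1.  49.  82.] op 27.3
flange [540.6  18.6  55.6] tip [539.4  19.2  37.6] tiltdown xy deg [-3.83  2.18] yaw 178.3
tip->socket tool mm [-1.6 -0.  -0.1] flange-> [-0.4  0.6 -0. ]
```

Call:
servo_tool(
  motion=[
    {"gripper": 0.02,"tx": 0.002,"ty": 0,"tz": 0.0018,"spin": 0},
    {"gripper": 0.02,"tx": 0.002,"ty": 0,"tz": 0.0018,"spin": 0},
    {"gripper": 0.02,"tx": 0.002,"ty": 0,"tz": 0.0018,"spin": 0},
    {"gripper": 0.02,"tx": 0.002,"ty": 0,"tz": 0.0015,"spin": 0},
  ],
)

```text
t: 25.18
tcp_pos: [537.9, 19.3, 89.7]
tcp_rot: [179.3, -2.3, 178.6]
force: [1.7, -1.0, 5.8]
opening: 27.0
```

```bash
python3 -c "
from h import *
st();post()"
```

```text
t 25.1833 p [537.9  19.3  89.7] rpy [179.27  -2.32 178.57] zaxis xy deg [-2.3   0.79] F [ 1.7 -1.   5.8] T [-0.14 -0.7  -0.07] j [ -2.  23.  -5. 112.   1.  48.  81.] op 27.0
flange [540.   18.6  53.4] tip [539.1  19.3  35.4] tiltdown xy deg [-2.82  2.2 ] yaw 178.2
tip->socket tool mm [-1.9 -0.  -0.1] flange-> [-1.   0.6 -0. ]
```

Call:
servo_tool(
  motion=[
    {"gripper": 0.02,"tx": 0.002,"ty": 0.002,"tz": 0.0016,"spin": 0},
    {"gripper": 0.02,"tx": 0.002,"ty": 0.0015,"tz": 0.0016,"spin": 0},
    {"gripper": 0.02,"tx": 0.002,"ty": 0.0015,"tz": 0.0016,"spin": 0},
    {"gripper": 0.02,"tx": 0.002,"ty": 0.0015,"tz": 0.0016,"spin": 0},
    {"gripper": 0.02,"tx": 0.002,"ty": 0.0015,"tz": 0.0016,"spin": 0},
  ],
)

```text
t: 25.6
tcp_pos: [536.6, 20.2, 87.9]
tcp_rot: [179.7, -1.1, 178.3]
force: [1.6, -1.5, 7.8]
opening: 27.2
```

```bash
python3 -c "
from h import *
st();post()"
```

```text
t 25.6 p [536.6  20.2  87.9] rpy [179.72  -1.13 178.32] zaxis xy deg [-1.12  0.32] F [ 1.6 -1.5  7.8] T [-0.62 -0.6  -0.04] j [ -2.  22.  -5. 113.   2.  46.  80.] op 27.2
flange [539.4  19.2  51.7] tip [538.9  19.7  33.7] tiltdown xy deg [-1.63  1.73] yaw 178.0
tip->socket tool mm [-2.1 -0.5 -0. ] flange-> [-1.6  0.  -0. ]
```

Call:
servo_tool(
  motion=[
    {"gripper": 0.02,"tx": 0.002,"ty": 0.002,"tz": 0.0014,"spin": 0},
    {"gripper": 0.02,"tx": 0.002,"ty": 0.002,"tz": 0.0014,"spin": 0},
    {"gripper": 0.02,"tx": 0.002,"ty": 0.002,"tz": 0.0014,"spin": 0},
    {"gripper": 0.02,"tx": 0.002,"ty": 0.002,"tz": 0.0014,"spin": 0},
    {"gripper": 0.02,"tx": 0.002,"ty": 0.002,"tz": 0.0014,"spin": 0},
  ],
)

```text
t: 26.02
tcp_pos: [535.6, 20.8, 87.6]
tcp_rot: [-179.7, 0.0, 178.0]
force: [2.8, -3.2, 7.5]
opening: 27.0
```

```bash
python3 -c "
from h import *
st();post()
w=snap('wrist','w28');c=snap('side','s28');s=snap('scene','c28')
I=np.hstack([cv2.resize(c['pixels'][190:270,230:330],(400,320),interpolation=cv2.INTER_CUBIC),cv2.resize(s['pixels'][170:250,185:285],(400,320),interpolation=cv2.INTER_CUBIC)])
cv2.imwrite('pics/p28.png',I)"
```

```text
t 26.0167 p [535.6  20.8  87.6] rpy [-1.7970e+02  4.0000e-02  1.7799e+02] zaxis xy deg [ 0.03 -0.31] F [ 2.8 -3.2  7.5] T [-0.83 -0.5  -0.  ] j [ -3.  21.  -5. 114.   3.  45.  79.] op 27.0
flange [539.1  19.4  51.5] tip [539.   19.7  33.5] tiltdown xy deg [-0.48  1.11] yaw 177.6
tip->socket tool mm [-2.  -0.4  0. ] flange-> [-1.9 -0.1  0. ]
```

View pics/p28.png

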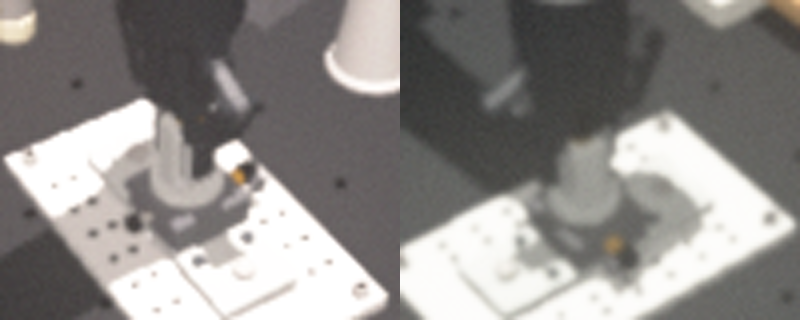

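View pics/w28.png

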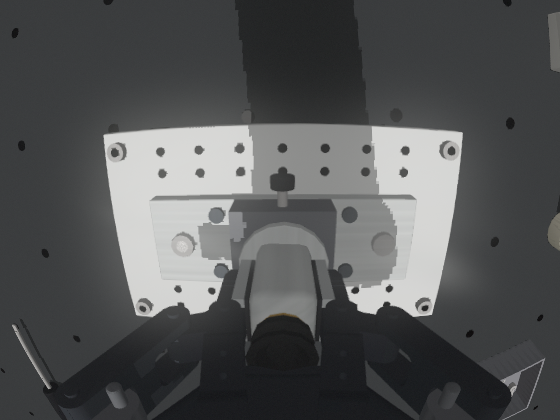

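Call:
servo_tool(
  motion=[
    {"gripper": 0.02,"tx": -0.001,"ty": -0.0005,"tz": 0.003,"spin": -0.008},
    {"gripper": 0.02,"tx": -0.001,"ty": 0,"tz": 0.003,"spin": 0},
  ],
  squeeze=100,
)

```text
t: 26.33
tcp_pos: [536.0, 20.7, 83.4]
tcp_rot: [-179.7, -0.2, 178.4]
force: [-2.4, -0.7, 11.5]
opening: 26.7
```

```bash
python3 -c "
from h import *
st();post()"
```

```text
t 26.3333 p [536.   20.7  83.4] rpy [-179.74   -0.19  178.41] zaxis xy deg [-0.19 -0.26] F [-2.4 -0.7 11.5] T [-0.13  0.61  0.04] j [ -3.  22.  -5. 114.   3.  45.  79.] op 26.7
flange [539.4  19.3  47.2] tip [539.1  19.7  29.2] tiltdown xy deg [-0.71  1.16] yaw 178.1
tip->socket tool mm [-1.9 -0.4 -0. ] flange-> [-1.6 -0.1 -0. ]
```

Call:
servo_tool(
  motion=[
    {"gripper": 0.02,"tx": 0,"ty": 0,"tz": 0.002,"spin": 0},
  ],
)

```text
t: 26.42
tcp_pos: [535.9, 20.7, 82.8]
tcp_rot: [-179.7, -0.2, 178.4]
force: [-2.9, -0.5, 18.2]
opening: 27.0
```

Call:
servo_tool(
  motion=[
    {"gripper": 0.02,"tx": 0,"ty": 0,"tz": 0.002,"spin": 0.1},
    {"gripper": 0.02,"tx": 0,"ty": 0,"tz": 0.002,"spin": 0.1},
    {"gripper": 0.02,"tx": 0,"ty": 0,"tz": 0.002,"spin": 0.1},
  ],
)

```text
t: 26.67
tcp_pos: [537.4, 22.5, 82.8]
tcp_rot: [-179.8, -0.1, 160.6]
force: [-2.0, 0.2, 14.1]
opening: 27.2
```

```bash
python3 -c "
from h import *
st();post()"
```

```text
t 26.6667 p [537.4  22.5  82.8] rpy [-1.7983e+02 -7.0000e-02  1.6062e+02] zaxis xy deg [-0.13 -0.14] F [-2.   0.2 14.1] T [-0.06  0.39  0.05] j [ -6.  22.  -1. 114.   1.  44.  63.] op 27.2
flange [540.3  20.1  46.6] tip [540.2  20.6  28.6] tiltdown xy deg [-0.19  1.37] yaw 160.3
tip->socket tool mm [-1.2 -1.   0. ] flange-> [-1.  -0.6  0. ]
```

Call:
servo_tool(
  motion=[
    {"gripper": 0.02,"tx": 0,"ty": 0,"tz": 0.002,"spin": 0.1},
    {"gripper": 0.02,"tx": 0,"ty": 0,"tz": 0.002,"spin": 0.1},
    {"gripper": 0.02,"tx": 0,"ty": 0,"tz": 0.002,"spin": 0.1},
    {"gripper": 0.02,"tx": 0,"ty": 0,"tz": 0.002,"spin": 0.1},
  ],
)

```text
t: 27.0
tcp_pos: [540.0, 23.9, 82.7]
tcp_rot: [179.9, 0.1, 136.6]
force: [-1.4, 0.5, 13.2]
opening: 27.0
```

```bash
python3 -c "
from h import *
st();post()"
```

```text
t 27.0 p [540.   23.9  82.7] rpy [1.7994e+02 1.1000e-01 1.3660e+02] zaxis xy deg [ 0.12 -0.03] F [-1.4  0.5 13.2] T [-0.23  0.37  0.03] j [-10.  22.   4. 114.  -2.  44.  41.] op 27.0
flange [541.9  20.6  46.6] tip [542.1  21.   28.6] tiltdown xy deg [0.67 1.37] yaw 136.3
tip->socket tool mm [-0.4 -2.1 -0. ] flange-> [-0.3 -1.6 -0. ]
```

Call:
servo_tool(
  motion=[
    {"gripper": 0.02,"tx": 0,"ty": -0.001,"tz": 0.002,"spin": 0.1},
    {"gripper": 0.02,"tx": 0,"ty": 0,"tz": 0.002,"spin": 0.1},
    {"gripper": 0.02,"tx": 0,"ty": 0,"tz": 0.002,"spin": 0.1},
    {"gripper": 0.02,"tx": 0,"ty": 0,"tz": 0.002,"spin": 0.1},
  ],
)

```text
t: 27.33
tcp_pos: [542.2, 23.8, 82.8]
tcp_rot: [179.6, 0.1, 112.6]
force: [-1.4, -0.7, 14.7]
opening: 26.8
```

```bash
python3 -c "
from h import *
st();post()"
```

```text
t 27.3333 p [542.2  23.8  82.8] rpy [1.7963e+02 8.0000e-02 1.1257e+02] zaxis xy deg [0.37 0.07] F [-1.4 -0.7 14.7] T [-0.39  0.56  0.05] j [-14.  22.   9. 114.  -5.  44.  20.] op 26.8
flange [542.7  20.1  46.7] tip [543.2  20.5  28.7] tiltdown xy deg [1.45 1.13] yaw 112.2
tip->socket tool mm [-0.3 -2.5 -0. ] flange-> [-0.2 -1.9 -0. ]
```

Call:
servo_tool(
  motion=[
    {"gripper": 0.02,"tx": 0,"ty": -0.001,"tz": 0.002,"spin": 0.1},
    {"gripper": 0.02,"tx": 0,"ty": 0,"tz": 0.002,"spin": 0.1},
    {"gripper": 0.02,"tx": 0,"ty": 0,"tz": 0.002,"spin": 0.1},
    {"gripper": 0.02,"tx": 0,"ty": 0,"tz": 0.002,"spin": 0.08},
  ],
)

```text
t: 27.67
tcp_pos: [542.4, 23.6, 82.8]
tcp_rot: [179.6, -0.2, 89.7]
force: [-4.8, 0.9, 17.4]
opening: 26.7
```

```bash
python3 -c "
from h import *
st();post()"
```

```text
t 27.6667 p [542.4  23.6  82.8] rpy [179.64  -0.2   89.73] zaxis xy deg [0.36 0.2 ] F [-4.8  0.9 17.4] T [-0.1   1.34  0.24] j [-18.  23.  13. 114.  -8.  44.  -1.] op 26.7
flange [541.5  20.2  46.7] tip [542.1  20.4  28.7] tiltdown xy deg [1.76 0.75] yaw 89.4
tip->socket tool mm [-1.2 -1.1 -0. ] flange-> [-1.  -0.5 -0. ]
```

Call:
servo_tool(
  motion=[
    {"gripper": 0.02,"tx": 0,"ty": 0,"tz": 0.002,"spin": 0.06},
  ],
)

```text
t: 27.75
tcp_pos: [541.9, 23.8, 82.8]
tcp_rot: [179.8, -0.2, 86.1]
force: [-3.6, -0.2, 17.1]
opening: 26.6
```

```bash
python3 -c "
from h import *
st();post()"
```

```text
t 27.75 p [541.9  23.8  82.8] rpy [179.78  -0.25  86.14] zaxis xy deg [0.23 0.23] F [-3.6 -0.2 17.1] T [-0.22  1.    0.18] j [-19.  23.  14. 114.  -8.  44.  -4.] op 26.6
flange [540.7  20.5  46.7] tip [541.2  20.7  28.7] tiltdown xy deg [1.67 0.7 ] yaw 85.8
tip->socket tool mm [-1.5 -0.1 -0. ] flange-> [-1.3  0.4 -0. ]
```

Call:
servo_tool(
  motion=[
    {"gripper": 0.02,"tx": 0,"ty": 0,"tz": 0.002,"spin": 0.05},
    {"gripper": 0.02,"tx": 0,"ty": 0,"tz": 0.002,"spin": 0.05},
  ],
)

```text
t: 27.92
tcp_pos: [541.1, 24.3, 82.8]
tcp_rot: [-180.0, -0.3, 80.2]
force: [-3.9, -0.8, 16.5]
opening: 27.1
```

```bash
python3 -c "
from h import *
st();post()"
```

```text
t 27.9167 p [541.1  24.3  82.8] rpy [-179.98   -0.32   80.22] zaxis xy deg [0.04 0.31] F [-3.9 -0.8 16.5] T [-0.19  0.89  0.18] j [-20.  23.  15. 114.  -9.  44.  -9.] op 27.1
flange [539.4  21.2  46.7] tip [539.9  21.4  28.7] tiltdown xy deg [1.51 0.63] yaw 79.9
tip->socket tool mm [-1.9  1.5 -0. ] flange-> [-1.7  1.9 -0. ]
```

```bash
python3 -c "
from h import *
w=snap('wrist','w30');a=w['pixels'][140:400,150:430];cv2.imwrite('pics/w30c.png',cv2.resize(a,None,fx=2.5,fy=2.3,interpolation=cv2.INTER_CUBIC))"
```

```text
(no output)
```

View pics/w30c.png

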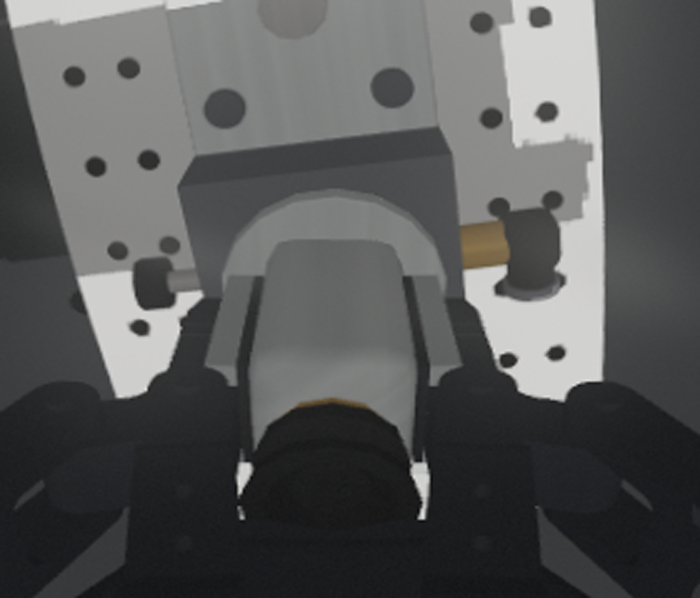

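Call:
servo_tool(
  motion=[
    {"gripper": 0.02,"tx": 0,"ty": -0.001,"tz": 0.0015,"spin": 0.04},
  ],
)

```text
t: 28.05
tcp_pos: [540.6, 24.5, 82.9]
tcp_rot: [180.0, -0.3, 77.8]
force: [0.8, -1.1, 7.3]
opening: 27.4
```

```bash
python3 -c "
from h import *
st();post()"
```

```text
t 28.05 p [540.6  24.5  82.9] rpy [179.98  -0.34  77.84] zaxis xy deg [0.09 0.33] F [ 0.8 -1.1  7.3] T [-0.3  -0.43  0.55] j [-20.  23.  16. 114.  -9.  44. -11.] op 27.4
flange [538.8  21.4  46.8] tip [539.3  21.6  28.8] tiltdown xy deg [1.57 0.58] yaw 77.5
tip->socket tool mm [-2.   2.2 -0. ] flange-> [-1.7  2.6 -0. ]
```

Call:
servo_tool(
  motion=[
    {"gripper": 0.02,"tx": 0,"ty": 0,"tz": -0.0015,"spin": 0},
  ],
)

```text
t: 28.13
tcp_pos: [540.5, 24.4, 84.3]
tcp_rot: [179.9, -0.3, 77.9]
force: [3.7, 0.4, -4.9]
opening: 26.9
```

```bash
python3 -c "
from h import *
st();post()"
```

```text
t 28.1333 p [540.5  24.4  84.3] rpy [179.93  -0.31  77.88] zaxis xy deg [0.13 0.29] F [ 3.7  0.4 -4.9] T [-0.18 -0.86  0.29] j [-20.  23.  16. 114.  -9.  44. -11.] op 26.9
flange [538.7  21.4  48.1] tip [539.2  21.5  30.1] tiltdown xy deg [1.62 0.55] yaw 77.5
tip->socket tool mm [-1.9  2.2 -0. ] flange-> [-1.6  2.7 -0. ]
```

Call:
servo_tool(
  motion=[
    {"gripper": 0.02,"tx": 0,"ty": 0,"tz": -0.001,"spin": 0},
  ],
)

```text
t: 28.22
tcp_pos: [540.5, 24.5, 85.4]
tcp_rot: [179.9, -0.3, 78.0]
force: [2.3, -0.1, 2.2]
opening: 27.1
```

```bash
python3 -c "
from h import *
st();post()"
```

```text
t 28.2167 p [540.5  24.5  85.4] rpy [179.9   -0.31  77.99] zaxis xy deg [0.16 0.28] F [ 2.3 -0.1  2.2] T [-0.14 -0.51  0.33] j [-20.  22.  16. 114.  -9.  44. -11.] op 27.1
flange [538.8  21.4  49.3] tip [539.3  21.6  31.3] tiltdown xy deg [1.64 0.54] yaw 77.6
tip->socket tool mm [-2.   2.2 -0. ] flange-> [-1.7  2.7 -0. ]
```

Call:
servo_tool(
  motion=[
    {"gripper": 0.02,"tx": 0,"ty": 0,"tz": -0.001,"spin": 0},
  ],
)

```text
t: 28.3
tcp_pos: [540.4, 24.5, 86.0]
tcp_rot: [179.9, -0.3, 78.1]
force: [3.3, -0.5, -3.8]
opening: 26.2
```

```bash
python3 -c "
from h import *
st();post()
w=snap('wrist','w31');a=w['pixels'][140:400,150:430];cv2.imwrite('pics/w31c.png',cv2.resize(a,None,fx=2.5,fy=2.3,interpolation=cv2.INTER_CUBIC))"
```

```text
t 28.3 p [540.4  24.5  86. ] rpy [179.87  -0.29  78.06] zaxis xy deg [0.18 0.26] F [ 3.3 -0.5 -3.8] T [-0.1  -1.    0.26] j [-20.  22.  16. 114.  -9.  44. -11.] op 26.2
flange [538.7  21.4  49.9] tip [539.2  21.5  31.9] tiltdown xy deg [1.67 0.52] yaw 77.7
tip->socket tool mm [-1.9  2.2 -0. ] flange-> [-1.7  2.7 -0. ]
```

View pics/w31c.png

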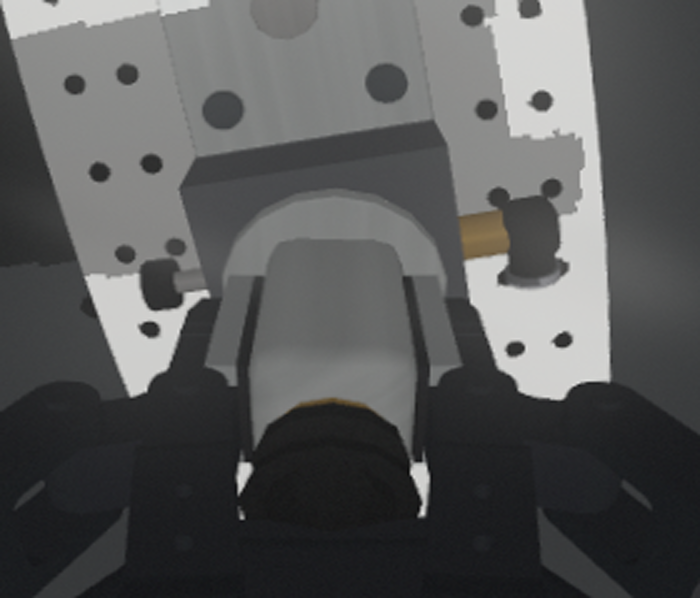

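Call:
servo_tool(
  motion=[
    {"gripper": 0.02,"tx": 0,"ty": 0,"tz": 0.0005,"spin": 0.005},
  ],
)

```text
t: 28.43
tcp_pos: [540.5, 24.5, 86.1]
tcp_rot: [179.9, -0.3, 77.8]
force: [-0.1, -0.2, 9.6]
opening: 26.8
```

```bash
python3 -c "
from h import *
st();post()
c=snap('side','s32');s=snap('scene','c32');st()
I=np.hstack([cv2.resize(c['pixels'][130:290,150:350],(400,320),interpolation=cv2.INTER_CUBIC),cv2.resize(s['pixels'][110:270,180:380],(400,320),interpolation=cv2.INTER_CUBIC)])
cv2.imwrite('pics/p32.png',I)"
```

```text
t 28.4333 p [540.5  24.5  86.1] rpy [179.9   -0.29  77.82] zaxis xy deg [0.16 0.26] F [-0.1 -0.2  9.6] T [-0.22  0.03  0.35] j [-20.  22.  16. 114.  -9.  44. -11.] op 26.8
flange [538.8  21.5  49.9] tip [539.3  21.6  31.9] tiltdown xy deg [1.64 0.52] yaw 77.5
tip->socket tool mm [-2.   2.2 -0. ] flange-> [-1.7  2.6 -0. ]
t 28.5333 p [540.5  24.5  86.1] rpy [179.91  -0.29  77.81] zaxis xy deg [0.15 0.27] F [ 0.6 -1.6  6.5] T [-0.18 -0.21  0.31] j [-20.  22.  16. 114.  -9.  44. -11.] op 26.9
```

View pics/p32.png

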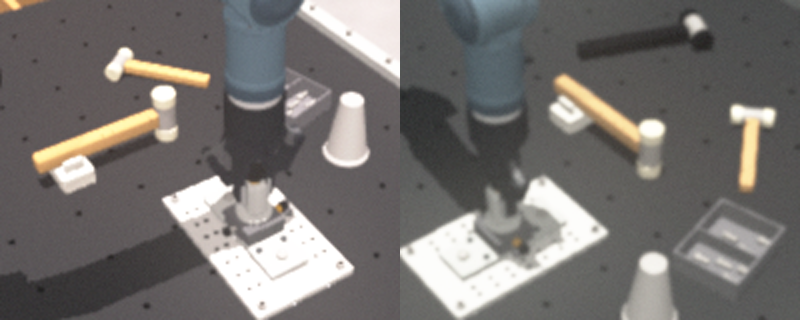

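```bash
python3 -c "
from h import *
print(ticket.hand_in())"
```

```text
the job is handed in; nothing more can be done
None
```

I carried out the whole job in order and handed it in at about 28.5 s of the 64 s. The hand-in gives no verdict.

**Pin:** I drove it with the mallet in one blow, then pressed it again. I measured its head at about 29.8 mm above the bench (30 mm is home, good to about 1 mm). The second press, which peaked at 98 N, did not move it visibly.

**Mallet:** It is back standing on its lower face, with the handle in its cradle. It rotated about 20° in my grip while driving the pin. I levelled it against the cradle before letting go.

**Post:** I pushed it down against the spring until it would go no further, at about 18 N. I then turned it clockwise until torque built up, and eased it up about 3 mm, where the keeper holds it. I am still gripping it, with the opening at about 27 mm and the force and pose steady.

**Checks that did not agree or were weaker than I would like:**
- The turn worked out at about 100°. The stop should be at 98° or less with play, but my estimate is only good to a few degrees. A camera view also showed the post about 9° past square.
- The post leans about 1.7° by my estimate, and its axis came out about 3 mm from the socket axis.
- The tool tilted by nearly 4° during the job. To straighten it I pushed the closed fingertips lightly (9 N at most in the readings I took) against the edge of the fixture's sub-plate. Later I pushed the post lightly against the side of the socket opening.

I did not touch the cone, screwdriver, tray or the blue look-alike. The cone and tray are in place in the last pictures. I did not recheck the screwdriver or the blue post in them.

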